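# Wedge-clamp a seal block in the work-holding fixture

### The job

Set the aluminium seal block flat into its seat in the fixture, up to the back stop and the low end lip. Then slip the orange wedge, narrow end first and straight side to the block, into the gap between the block and the blue jaw, and tap it in on its black end until it stays locked tight by itself; be firm but do not ram it, or the block is squeezed too hard. Leave the bottle, the tape roll and the jar where they stand.

Things in the scene. Friction and masses are not known exactly. Their poses are not given: they have to be found in the camera images.
- fixture: Aluminium work-holding plate fixed to the table, 185 x 130 mm, 12 mm thick: its top (bed) is at z = 12 mm. Origin on its underside, exactly below the seat centre; z up; the plate reaches x -125..+60, y -82..+48 mm. Wedge and block lie flat on the bed. The seat is open to -x.
- seat (a point): On the bed, where the centre of the seated block's underside belongs; axes as the fixture's. Dark back stop: face at y = +25 mm, 16 mm thick, 22 mm high above the bed, x -30..+30 mm.
- lip (a point): Top of the low dark end lip, middle of its edge, which is the block's end stop: face at fixture x = +22 mm, 12 mm thick, y -15..+25 mm, only 5 mm above the bed.
- gap (a point): On the bed: fixture x = 0, y = -32.3 mm, where the wedge's origin passes once it touches the block (enter 2 mm farther off). Blue jaw beyond (x -28..+28, y -73..-55) with a steel pad, 48 mm long, face at about fixture y = -38 + x/8 mm, sprung to -y (18 N/mm, 3 mm travel). Gap 13 mm at x = 0, wider to -x, differing by up to 3 mm (jaw setting): the wedge binds up to 24 mm sooner or later.
- seal_block: Aluminium block with a red seal in a round recess, 44 (x) x 50 (y) x 18 mm (z), 105 g. Origin at the centre of its underside. Seated, its x axis is parallel to the fixture's x (half a turn does not matter): held by the two faces 44 mm apart, it can be set down with the fingers above the low lip.
- wedge: Orange wedge lying flat, 105 long (x), 24 high (z), 60 g; origin on its underside at mid-length. Straight +y side (y = +7.3 mm) goes to the block; the -y side slants (y = -7.3 + x/8 mm) and goes to the jaw pad. In the gap its axes are parallel to the fixture's. It binds with its origin at about fixture x = -13 mm (-37 to +12 by the jaw's setting) and locks 3 to 9 mm deeper.
- nose (a point): Middle of the wedge's narrow end (8 mm thick), 12 mm above its underside, wedge x = +52.5 mm; it goes in first.
- butt (a point): Middle of the wedge's black, smooth, rounded striking end (upright cylinder face, 20 mm wide, 24 mm high), 12 mm above the underside, wedge x = -52.5 mm. Once the wedge binds, the push needed rises about 3 to 4 N per mm; half to nine tenths of it stays as squeeze on the block. Pushed squarely with 14 to 18 N it stays locked by itself; squeeze must stay under 20 N, so never push over 20 N.
- oil_bottle: Bystander: small bottle with red spout, 41 mm across, 125 mm high; origin under its centre.
- tape_roll: Bystander: blue tape roll lying flat, 71 mm across, 23 mm high; origin under its centre.
- sample_jar: Bystander: small clear jar with red seals, 35 mm across, 48 mm high; origin under its centre.
Mind the look-alikes: they are no part of the job. What is shaped like the seal_block but brown or turquoise is not meant.

How it is judged:
On the way, in this order (a step that is already met when the one before it is completed fails the run):
1. the block lies flat in its seat, within 5 mm of the end lip and 8 mm of the back stop, let go (x of seal_block in the frame of fixture between -0.005 and 0.002 m and y of seal_block in the frame of fixture between -0.008 and 0.002 m and z of seal_block in the frame of fixture between 0.009 and 0.015 m and contact force between the fingers and seal_block below 0.2 N), for 0.2 s.
2. the wedge's nose is in the gap between block and jaw (x of wedge in the frame of fixture between -0.068 and 0.035 m and y of wedge in the frame of fixture between -0.042 and -0.022 m and z of wedge in the frame of fixture between 0.008 and 0.018 m), for 0.1 s.
At the end, for the whole second after the job is handed in: The block lies flat on the bed against the back stop (within 2 mm), within 5 mm of the end lip and square to the fixture (0.06 rad); the wedge lies flat in the gap, upright (0.08 rad), in line with the fixture (0.08 rad), and by itself presses on the block with more than 5 N; both are at rest (x of seal_block in the frame of fixture between -0.005 and 0.002 m and y of seal_block in the frame of fixture between -0.002 and 0.002 m and z of seal_block in the frame of fixture between 0.009 and 0.015 m and x of wedge in the frame of fixture between -0.047 and 0.035 m and z of wedge in the frame of fixture between 0.009 and 0.016 m and angle between the x axis of seal_block and the x axis of fixture, either way round below 0.06 rad and angle between the x axis of wedge and the x axis of fixture, either way round below 0.08 rad and angle between wedge's own z axis and vertical below 0.08 rad and contact force between wedge and seal_block above 5 N and linear speed of each of wedge, seal_block below 0.01 m/s); the robot touches nothing.
It fails at once if the wedge presses on the block with more than 20 N (contact force between wedge and seal_block above 20 N).
It fails at once if the oil bottle is moved more than 30 mm (distance of oil_bottle from where it was at the start of the episode above 0.03 m).
It fails at once if the tape roll is moved more than 30 mm (distance of tape_roll from where it was at the start of the episode above 0.03 m).
It fails at once if the sample jar is moved more than 30 mm (distance of sample_jar from where it was at the start of the episode above 0.03 m).
It also fails if it takes over 70 s, if anything falls off the work surface, if the arm or the gripper's body presses on something with over 40 N, if the wrist force passes 120 N, or if a joint passes its speed limit or range.

### The arm

A 7-joint arm with a two-finger parallel gripper is mounted at the origin on a cart in front of the work surface, level with it; the furniture and walls round the work are solid. World frame = base frame: x ahead of the robot, y to its left, z up, the work surface at z = 0. Lengths are in m, angles in rad, forces in N, time in s.
With the tool pointing down it reaches from about 0.425 to 0.875 m from the base axis. Payload 4.7 kg.
Tool frame: the origin (TCP) lies midway between the tips of the shut fingers; the grasp point (between the pads) lies 19 mm behind it; x points along the fingers, y is the direction in which the jaws open and shut, and the axes are right-handed (so a half turn about x gives the same grasp; the last joint's range is limited). The gripper opens to 87 mm and grips with 3 to 60 N. Pads are 19 mm wide; open, the fingers measure 117 mm over their backs; the gripper's body (75 mm by 190 mm) begins 51 mm behind the grasp point.
Start: joints at [1.118, 0.321, -0.07, 1.45, 0.023, 1.371, -0.057], TCP at [0.293, -0.58, 0.223] pointing down, gripper open.
Joint ranges: [-2.86, 2.86], [-0.3, 2.09], [-1.38, 1.24], [0.06, 2.45], [-1.56, 4.7], [0.09, 2.05], [-2.69, 2.69]. Speed limits (rad/s): [2.57, 2.57, 3.14, 3.14, 3.14, 3.14, 3.14].

### API

Orientations are given as a rotation vector (axis times angle).
In Python, from bench import ctrl gives the robot as it stands. The module is installed in compiled form; this text tells all that it offers.
- The arm moves only by the tool servo_tool, never from a script. Its arguments are lists of equal length, an entry for each row: "dp": the shift along the tool's x, y, z in units of 25 mm (1.0 is 25 mm), a list of three; "yaw": the turn about the tool's x in units of 6 degrees (1.0 is 6 degrees). A call has exactly 5 rows; each row shifts and turns the commanded pose from where the row before left it, along the tool's axes as they then stand; what a row does not reach is not made up. A row lasts 1/10 s, in which the tool goes at most 50 mm and 8.59 degrees, less where a joint would pass 70% of its speed; a pose out of reach is approached as far as the arm can. A call is refused whole if a number of a shift passes 1 or a number of a turn 1, either way. A call with a gripper value outside its range is refused whole. "fingers" is the opening, from 0 (shut) to 1 (fully open), set as the call begins (left out, the last holds). The fingers move at their own pace and stop on an object; "grip_force" is the grip in N (left out, the last holds). Time passes only in rows, so rows that do not move let the fingers close, or fill a call up. It gives the time, the measured TCP pose, the force and the opening at its end, in the units of the state.
- ctrl.get_state(): the state, without advancing time (a new reading comes with each control period).
- ctrl.get_image(name): name is "scene" or "top" or "wrist"; returns (picture, depth): 420x560x3 uint8, red, green, blue; 420x560 float32, m along the optical axis (not along the pixel's ray), 0 where there is no reading.
- ctrl.camera_info(name): a dict with "fx", "fy", "cx", "cy" (pixels), "extrinsics" (4x4, takes a point from world to camera coordinates); the wrist camera has in their place "hand_eye" (4x4, takes a point from camera to tool coordinates, whose origin is the TCP and whose axes are the tool frame's). Camera axes: x right, y down, z forward; pixel columns grow to the right and rows downward; lengths in m; the calibration is good to about 2 mm. A picture is of the moment at which its call begins: read the wrist's pose just before it. camera_info takes no time and is no camera call.
- ctrl.close_job(): hands the job in, once; it reports no verdict.
Trained networks look in the newest picture that a camera, given by its name, has taken for a name from the list of things; names that differ only in an ending like _2 or _b are one class to them, and where a whole thing is asked for, a point or a joint stands for the part that bears it (a point fixed in the world has none). Each returns a list of dicts, best first, with "score" (0 to 1); they miss things now and then, are a little off and sometimes report something else, mostly with a low value. They report only what shows in the picture. A call takes as long as a camera call. They do not tell look-alikes from the thing itself.
- ctrl.search_frame(camera, label): "extent" ([left, top, right, bottom] in pixels, round what is visible of it).
- ctrl.cut_out(camera, label): "region" (420x560 bool, what is visible of it) and "extent" ([left, top, right, bottom] in pixels, round what is visible of it).
The state is a dict: "time": time; "joint_positions": joint angles; "qd": joint speeds; "joint_torque": joint torques, N m; "position": TCP position; "tool_rot": TCP orientation; "ft_force": force on the tool from outside, world axes, zero at the start; "torque": the same for the moment, N m; "grip_width": opening from 0.0 (shut) to 1.0 (fully open).
Only numpy, scipy, OpenCV 4.12 (cv2) and the standard library are available. Lean on these libraries where they do the work, as an engineer would, in place of code of your own. Each camera call takes 0.05 s, during which the arm holds its last target.

## Working session

There is one attempt and no reset: what is moved stays moved. The work goes in short steps, Python scripts to look and compute and a tool call to move; the robot and the scene stay as the last step left them, time stands still between calls to the robot, and variables do not carry over. Pictures are saved under pics/ and viewed, and the job is handed in when it is done.

Besides the shell and the picture viewer there is one more tool, called after ">>>" as name(argument=value, ...) on one line, values as JSON. servo_tool: Moves the arm, as the interface text tells. Its arguments: {"type":"object","properties":{"dp":{"type":"array","items":{"type":"array","items":{"type":"number"}}},"yaw":{"type":"array","items":{"type":"number"}},"fingers":{"type":"number"},"grip_force":{"type":"number"}},"required":["dp","yaw"]}

```bash
ls; mkdir -p pics; cat > h.py <<'E'
import numpy as np, cv2
from bench import ctrl
from scipy.spatial.transform import Rotation as R
def st():
    s=ctrl.get_state(); return s
def save(im,n): cv2.imwrite('pics/'+n,cv2.cvtColor(im,cv2.COLOR_RGB2BGR))
def T_tool(s):
    T=np.eye(4);T[:3,:3]=R.from_rotvec(s['tool_rot']).as_matrix();T[:3,3]=s['position'];return T
def cam2world(name,s=None):
    i=ctrl.camera_info(name)
    if 'extrinsics' in i and name!='wrist': return np.linalg.inv(np.array(i['extrinsics']))
    return T_tool(s)@np.array(i['hand_eye'])
def cloud(name,d,s=None):
    i=ctrl.camera_info(name);v,u=np.mgrid[0:420,0:560]
    P=np.stack([(u-i['cx'])/i['fx']*d,(v-i['cy'])/i['fy']*d,d,np.ones_like(d)],-1)
    return (P@cam2world(name,s).T)[...,:3]
def ray_z(name,u,v,z,s=None):
    i=ctrl.camera_info(name);C=cam2world(name,s)
    r=C[:3,:3]@np.array([(u-i['cx'])/i['fx'],(v-i['cy'])/i['fy'],1]);o=C[:3,3]
    return o+r*(z-o[2])/r[2]
E
python3 - <<'E'
from h import *
for n in ['scene','top','wrist']:
    s=st(); im,d=ctrl.get_image(n); save(im,n+'0.png'); np.savez('pics/'+n+'0.npz',im=im,d=d,pos=s['position'],rot=s['tool_rot'])
    i=ctrl.camera_info(n); print(n,{k:np.round(np.array(v),3).tolist() for k,v in i.items()}); 
s=st();print(s['time'],s['position'],T_tool(s)[:3,:3].round(3),s['grip_width'],s['ft_force'])
E
```

```text
pics
scene {'fx': 438.957, 'fy': 438.957, 'cx': 282.451, 'cy': 210.677, 'extrinsics': [[-0.9, -0.436, 0.009, 0.403], [-0.224, 0.445, -0.867, 0.194], [0.374, -0.782, -0.498, 0.868], [0.0, 0.0, 0.0, 1.0]]}
top {'fx': 454.042, 'fy': 454.042, 'cx': 283.112, 'cy': 205.177, 'extrinsics': [[-0.023, -1.0, 0.021, -0.109], [-0.999, 0.022, -0.037, 0.493], [0.036, -0.021, -0.999, 1.347], [0.0, 0.0, 0.0, 1.0]]}
wrist {'fx': 360.58, 'fy': 360.58, 'cx': 279.778, 'cy': 212.898, 'hand_eye': [[0.001, -0.269, 0.963, -0.163], [1.0, -0.001, -0.001, -0.001], [0.001, 0.963, 0.269, -0.073], [0.0, 0.0, 0.0, 1.0]]}
0.15 [ 0.29229882 -0.58010988  0.22172491] [[-0.001  0.45  -0.893]
 [ 0.001 -0.893 -0.45 ]
 [-1.    -0.001  0.   ]] 0.9993677538912878 [-0.18736122 -0.19263238  0.11935142]
```

View pics/scene0.png

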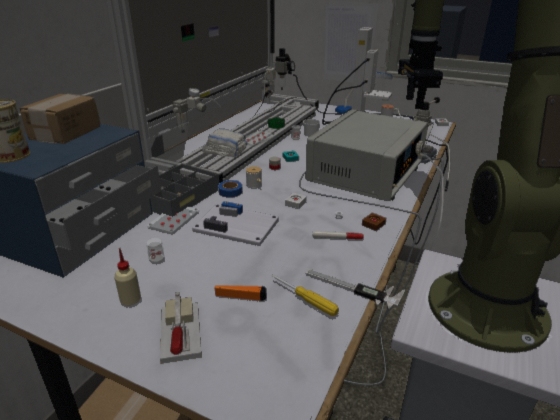

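View pics/top0.png

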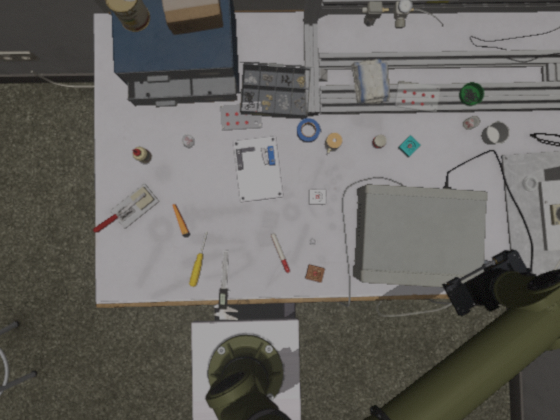

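View pics/wrist0.png

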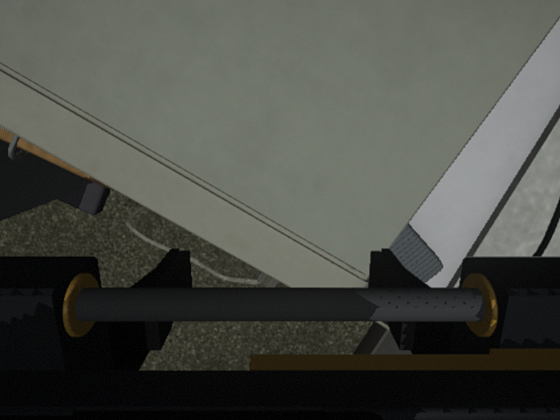

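```bash
python3 - <<'E'
from h import *
z=np.load('pics/top0.npz');im=z['im'];d=z['d']
save(cv2.resize(im[120:220,215:345],None,fx=6,fy=6,interpolation=cv2.INTER_CUBIC),'crop1.png')
save(cv2.resize(im[120:270,90:240],None,fx=4,fy=4,interpolation=cv2.INTER_CUBIC),'crop2.png')
P=cloud('top',d)
for u,v in [(317,197),(315,273),(410,146),(258,168),(180,220),(309,130),(141,154),(188,141),(423,210),(140,200),(380,200),(280,90)]: print(u,v,P[v,u].round(3))
z=np.load('pics/scene0.npz');S=cloud('scene',z['d'])
for u,v in [(296,201),(240,292),(232,228)]: print(u,v,S[v,u].round(3))
sc=z['im'];save(cv2.resize(sc[180:320,100:330],None,fx=3.4,fy=3.4,interpolation=cv2.INTER_CUBIC),'crop3.png')
E
```

```text
317 197 [ 0.513 -0.222  0.012]
315 273 [ 0.286 -0.211  0.004]
410 146 [ 0.661 -0.508  0.011]
258 168 [ 0.603 -0.048  0.012]
180 220 [0.453 0.184 0.024]
309 130 [ 0.717 -0.204  0.   ]
141 154 [0.643 0.282 0.072]
188 141 [0.682 0.153 0.047]
423 210 [ 0.464 -0.496  0.145]
140 200 [0.514 0.299 0.03 ]
380 200 [ 0.494 -0.38   0.143]
280 90 [ 0.839 -0.119  0.009]
296 201 [ 0.506 -0.205  0.019]
240 292 [0.45  0.191 0.018]
232 228 [0.081 0.768 0.597]
```

View pics/crop1.png

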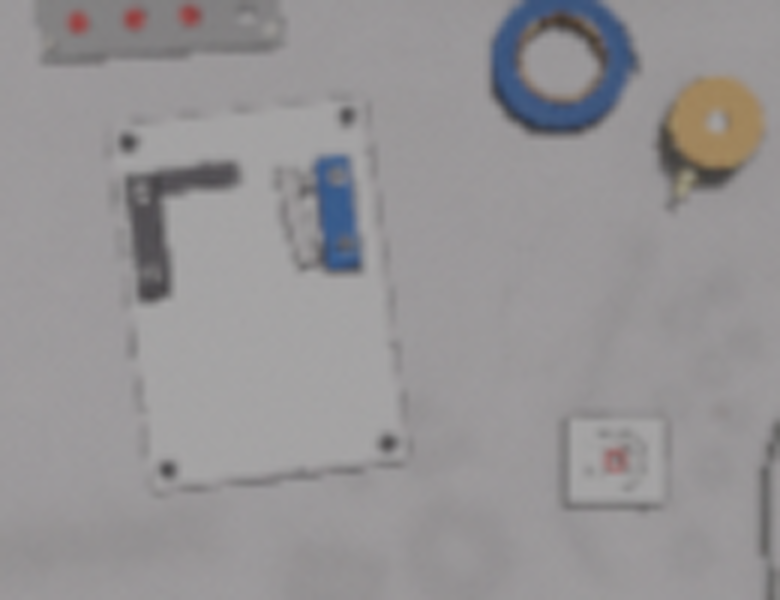

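View pics/crop2.png

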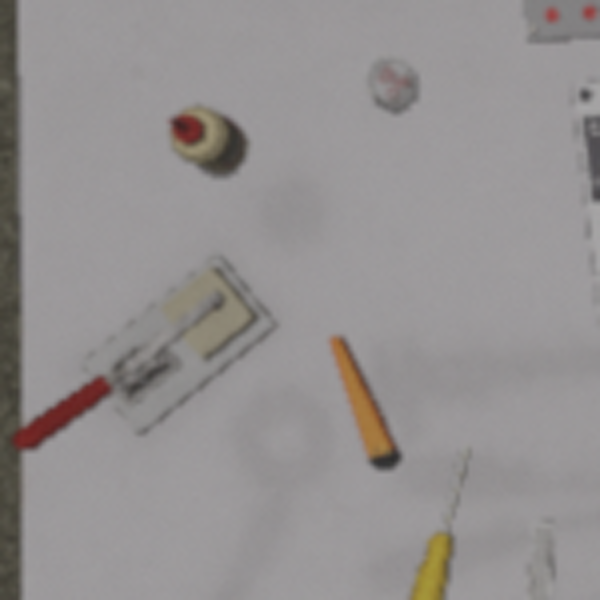

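View pics/crop3.png

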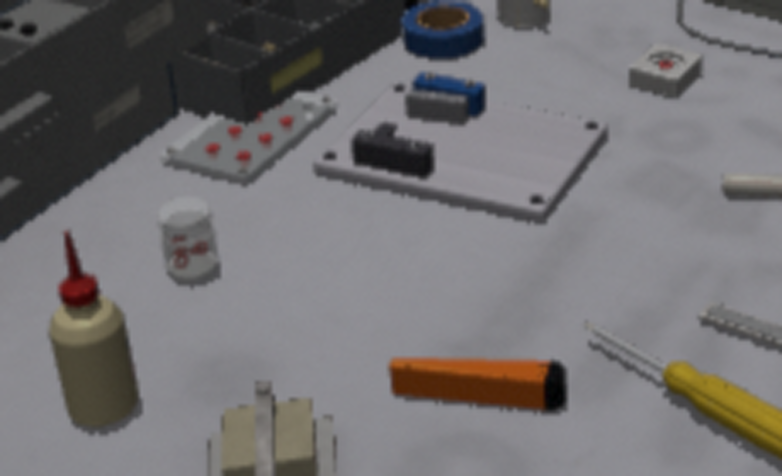

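```bash
cat > plan.py <<'E'
from h import *
def plan(target,ang_deg,s=None,step=1.0,cmd=None):
    """ang = world azimuth of tool y. prints rows"""
    s=s or st(); T=T_tool(s); p=np.array(s['position']) if cmd is None else np.array(cmd)
    a=np.degrees(np.arctan2(T[1,1],T[0,1])); 
    da=(ang_deg-a+180)%360-180
    D=np.array(target)-p
    n=int(max(np.ceil(abs(da)/6),np.ceil(np.linalg.norm(D)/.025/step),1)); n=max(n,1)
    n5=int(np.ceil(n/5)*5); rows=[];yaws=[]
    for k in range(n5):
        f=1/n5; ak=np.radians(a+da*k*f); 
        y=np.array([np.cos(ak),np.sin(ak),0]);x=np.array([0,0,-1]);z=np.cross(x,y)
        d=D*f; rows.append([round(float(d@x)/.025,2),round(float(d@y)/.025,2),round(float(d@z)/.025,2)]); yaws.append(round(-da*f/6,2))
    print('t',round(s['time'],2),'pos',np.round(p,4),'ang',round(a,2),'F',np.round(s['ft_force'],2),'g',round(s['grip_width'],3))
    for k in range(0,n5,5): print(rows[k:k+5],yaws[k:k+5])
E
python3 - <<'E'
from plan import *
plan([.513,-.215,.20],0)
E
```

```text
t 0.15 pos [ 0.2923 -0.5801  0.2217] ang -63.25 F [-0.19 -0.19  0.12] g 0.999
[[0.04, -0.45, -0.72], [0.04, -0.41, -0.75], [0.04, -0.37, -0.77], [0.04, -0.33, -0.79], [0.04, -0.28, -0.8]] [np.float64(-0.53), np.float64(-0.53), np.float64(-0.53), np.float64(-0.53), np.float64(-0.53)]
[[0.04, -0.24, -0.82], [0.04, -0.19, -0.83], [0.04, -0.15, -0.84], [0.04, -0.1, -0.85], [0.04, -0.05, -0.85]] [np.float64(-0.53), np.float64(-0.53), np.float64(-0.53), np.float64(-0.53), np.float64(-0.53)]
[[0.04, -0.01, -0.85], [0.04, 0.04, -0.85], [0.04, 0.09, -0.85], [0.04, 0.13, -0.84], [0.04, 0.18, -0.83]] [np.float64(-0.53), np.float64(-0.53), np.float64(-0.53), np.float64(-0.53), np.float64(-0.53)]
[[0.04, 0.23, -0.82], [0.04, 0.27, -0.81], [0.04, 0.31, -0.79], [0.04, 0.36, -0.77], [0.04, 0.4, -0.75]] [np.float64(-0.53), np.float64(-0.53), np.float64(-0.53), np.float64(-0.53), np.float64(-0.53)]
```

Candidates for the block in the top view are:
- aluminium with red seal at (317,197)
- brown at (315,273)
- turquoise at (410,146)
- the grey plate with red dots at (240,118), which is something else

I choose (317,197). The close crop shows silver with a red centre. The wedge is at (180,220), with its nose up and left and its black butt at (187,235). The fixture is at (258,168).

>>> servo_tool(dp=[[0.04,-0.45,-0.72],[0.04,-0.41,-0.75],[0.04,-0.37,-0.77],[0.04,-0.33,-0.79],[0.04,-0.28,-0.8]], yaw=[-0.53,-0.53,-0.53,-0.53,-0.53])

```text
time: 0.65
position: [0.349, -0.4874, 0.2176]
tool_rot: [1.783, 0.701, -1.783]
ft_force: [0.1, -0.4, 0.2]
grip_width: 0.999
```

>>> servo_tool(dp=[[0.04,-0.24,-0.82],[0.04,-0.19,-0.83],[0.04,-0.15,-0.84],[0.04,-0.1,-0.85],[0.04,-0.05,-0.85]], yaw=[-0.53,-0.53,-0.53,-0.53,-0.53])

```text
time: 1.15
position: [0.4037, -0.3965, 0.2125]
tool_rot: [1.598, 0.9, -1.598]
ft_force: [-0.3, 0.3, 0.1]
grip_width: 1.001
```

>>> servo_tool(dp=[[0.04,-0.01,-0.85],[0.04,0.04,-0.85],[0.04,0.09,-0.85],[0.04,0.13,-0.84],[0.04,0.18,-0.83]], yaw=[-0.53,-0.53,-0.53,-0.53,-0.53])

```text
time: 1.65
position: [0.4584, -0.3052, 0.2075]
tool_rot: [1.403, 1.071, -1.403]
ft_force: [0.6, -0.3, -0.6]
grip_width: 1.003
```

>>> servo_tool(dp=[[0.04,0.23,-0.82],[0.04,0.27,-0.81],[0.04,0.31,-0.79],[0.04,0.36,-0.77],[0.04,0.4,-0.75]], yaw=[-0.53,-0.53,-0.53,-0.53,-0.53])

```text
time: 2.15
position: [0.5131, -0.214, 0.2025]
tool_rot: [1.201, 1.214, -1.201]
ft_force: [-0.4, -0.3, 0.1]
grip_width: 1.001
```

```bash
cat > look.py <<'E'
import sys
from plan import *
def look(n,cam='wrist'):
    s=st(); im,d=ctrl.get_image(cam); save(im,n+'.png'); np.savez('pics/'+n+'.npz',im=im,d=d,pos=s['position'],rot=s['tool_rot'])
    T=T_tool(s);print('t',s['time'],'pos',np.round(s['position'],4),'ang',np.degrees(np.arctan2(T[1,1],T[0,1])).round(2),'F',np.round(s['ft_force'],2),'g',s['grip_width']); return s,im,d
def load(n):
    z=np.load('pics/'+n+'.npz'); return dict(position=z['pos'],tool_rot=z['rot']),z['im'],z['d']
if __name__=='__main__': look(sys.argv[1],*(sys.argv[2:]))
E
python3 look.py w1
```

```text
t 2.15 pos [ 0.5131 -0.214   0.2025] ang 0.61 F [-0.37 -0.33  0.1 ] g 1.0011966477976453
```

View pics/w1.png

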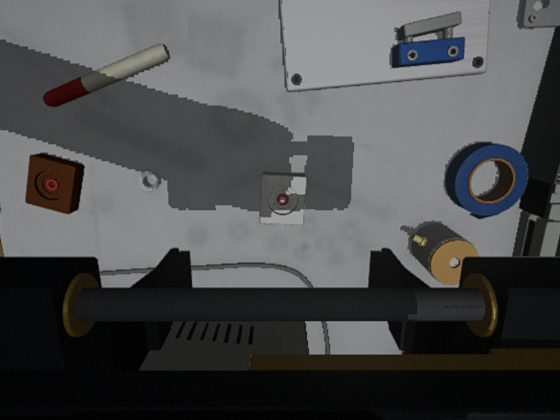

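Wrist view: the aluminium block is at (283,198), half in shadow, with the brown look-alike at (52,183). The fixture's jaw is at (430,40). Next I measure the block from depth and edges.

```bash
cat > meas.py <<'E'
from look import *
def blockfit(n,rect,zlo,zhi,camera='wrist'):
    s,im,d=load(n); P=cloud(camera,d,s); u0,v0,u1,v1=rect
    m=np.zeros(d.shape,bool); m[v0:v1,u0:u1]=True
    m&=(P[...,2]>zlo)&(P[...,2]<zhi)&(d>0)
    q=P[m]; print('n',m.sum(),'z med',np.median(q[:,2]).round(4))
    r=cv2.minAreaRect((q[:,:2]*1000).astype(np.float32)); print('minrect mm',r,'bbox',q.min(0).round(4),q.max(0).round(4)); return q,m
if __name__=='__main__':
    q,m=blockfit('w1',(240,150,330,240),.01,.03)
    s,im,d=load('w1'); save(cv2.resize(im[150:250,230:340],None,fx=7,fy=7,interpolation=cv2.INTER_CUBIC),'crop4.png')
    P=cloud('wrist',d,s); print('table z',P[215:235,200:240,2].mean())
    s2,im2,d2=load('top0'); blockfit('top0',(300,180,335,212),.008,.03,'top')
E
python3 meas.py
```

```text
n 2218 z med 0.0181
minrect mm ((514.25, -223.3709259033203), (50.221885681152344, 43.99544143676758), 87.40318298339844) bbox [ 0.4922 -0.249   0.01  ] [ 0.5367 -0.1976  0.0216]
table z 0.000865843239110862
n 240 z med 0.0162
minrect mm ((506.4011535644531, -230.13949584960938), (66.27906799316406, 55.37755584716797), 84.99395751953125) bbox [ 0.4759 -0.2607  0.0083] [ 0.5367 -0.1977  0.0283]
```

View pics/crop4.png

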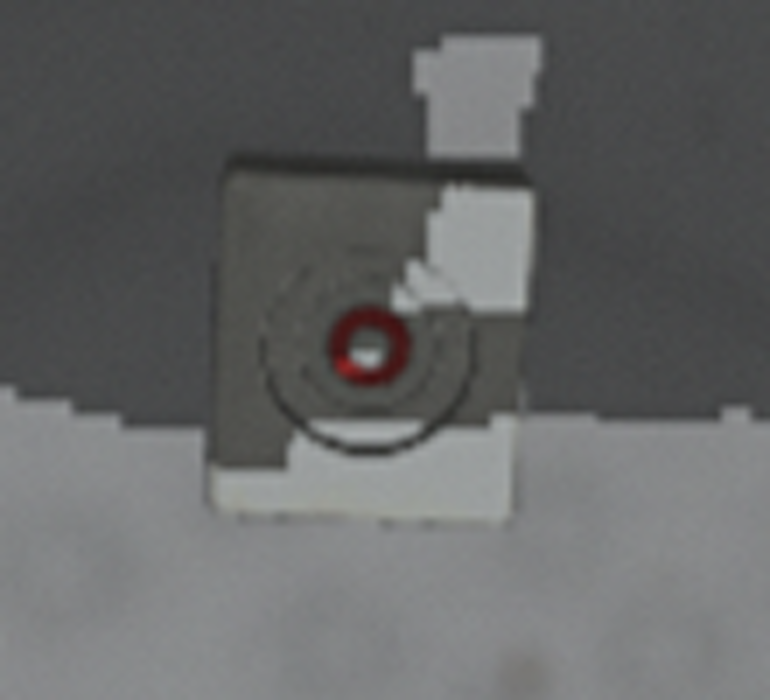

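```bash
python3 - <<'E'
from plan import *
plan([.5142,-.2234,.10],-2.6)
E
```

```text
t 2.2 pos [ 0.5152 -0.2094  0.2024] ang 1.03 F [ 1.88  2.99 -0.09] g 0.998
[[0.82, -0.01, 0.11], [0.82, -0.01, 0.11], [0.82, -0.01, 0.11], [0.82, -0.01, 0.11], [0.82, -0.0, 0.11]] [np.float64(0.12), np.float64(0.12), np.float64(0.12), np.float64(0.12), np.float64(0.12)]
```

>>> servo_tool(dp=[[0.82,-0.01,0.11],[0.82,-0.01,0.11],[0.82,-0.01,0.11],[0.82,0,0.11],[0.82,0,0.11]], yaw=[0.12,0.12,0.12,0.12,0.12])

```text
time: 2.7
position: [0.5114, -0.2291, 0.0992]
tool_rot: [1.25, 1.182, -1.25]
ft_force: [-0.5, -0.6, 0.4]
grip_width: 1.0
```

>>> servo_tool(dp=[[0,0,0],[0,0,0],[0,0,0],[0,0,0],[0,0,0]], yaw=[0,0,0,0,0])

```text
time: 3.2
position: [0.5118, -0.2295, 0.1011]
tool_rot: [1.251, 1.18, -1.25]
ft_force: [0.8, 0.0, -0.7]
grip_width: 1.004
```

```bash
python3 look.py w2; python3 - <<'E'
from meas import *
s,im,d=load('w2'); q,m=blockfit('w2',(200,150,380,290),.011,.025)
plan([.5142,-.2234,.008],-2.6)
E
```

```text
t 3.2 pos [ 0.5118 -0.2295  0.1011] ang -3.24 F [ 0.83  0.04 -0.67] g 1.0042602315017608
n 4284 z med 0.0183
minrect mm ((514.126708984375, -223.69329833984375), (50.53693389892578, 43.69667053222656), 88.18380737304688) bbox [ 0.4917 -0.2495  0.011 ] [ 0.5367 -0.1978  0.0208]
t 3.25 pos [ 0.5116 -0.2294  0.1008] ang -3.24 F [-0.63  0.14  0.1 ] g 1.002
[[0.74, 0.02, -0.05], [0.74, 0.02, -0.05], [0.74, 0.02, -0.05], [0.74, 0.02, -0.05], [0.74, 0.02, -0.05]] [np.float64(-0.02), np.float64(-0.02), np.float64(-0.02), np.float64(-0.02), np.float64(-0.02)]
```

View pics/w2.png

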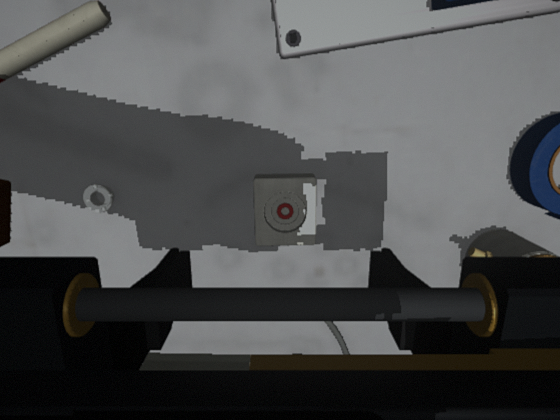

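Both wrist heights agree: block at (0.514, -0.2235) with its top at 18 mm. I descend onto it.

>>> servo_tool(dp=[[0.74,0.02,-0.05],[0.74,0.02,-0.05],[0.74,0.02,-0.05],[0.74,0.02,-0.05],[0.74,0.02,-0.05]], yaw=[-0.03,-0.03,-0.03,-0.03,-0.03])

```text
time: 3.75
position: [0.5142, -0.2233, 0.0072]
tool_rot: [1.239, 1.189, -1.239]
ft_force: [0.3, -0.4, 0.7]
grip_width: 1.003
```

>>> servo_tool(dp=[[0,0,0],[0,0,0],[0,0,0],[0,0,0],[0,0,0]], yaw=[0,0,0,0,0])

```text
time: 4.25
position: [0.5145, -0.2236, 0.0085]
tool_rot: [1.24, 1.188, -1.239]
ft_force: [-0.0, -0.3, -0.1]
grip_width: 0.996
```

```bash
python3 - <<'E'
from plan import *
plan([.5142,-.2234,.0075],-2.3)
E
```

```text
t 4.25 pos [ 0.5145 -0.2236  0.0085] ang -2.37 F [-0.02 -0.34 -0.08] g 0.996
[[0.01, -0.0, -0.0], [0.01, -0.0, -0.0], [0.01, -0.0, -0.0], [0.01, -0.0, -0.0], [0.01, -0.0, -0.0]] [np.float64(-0.0), np.float64(-0.0), np.float64(-0.0), np.float64(-0.0), np.float64(-0.0)]
```

>>> servo_tool(dp=[[0.04,0,0],[0,0,0],[0,0,0],[0,0,0],[0,0,0]], yaw=[0,0,0,0,0], fingers=0.42, grip_force=25)

```text
time: 4.75
position: [0.514, -0.2232, 0.0065]
tool_rot: [1.239, 1.19, -1.239]
ft_force: [-0.2, -0.8, 0.9]
grip_width: 0.63
```

>>> servo_tool(dp=[[0,0,0],[0,0,0],[0,0,0],[0,0,0],[0,0,0]], yaw=[0,0,0,0,0])

```text
time: 5.25
position: [0.514, -0.2232, 0.0066]
tool_rot: [1.239, 1.189, -1.239]
ft_force: [0.8, 0.8, -0.5]
grip_width: 0.504
```

```bash
python3 - <<'E'
from plan import *
plan([.5142,-.2234,.08],-2.3)
E
```

```text
t 5.25 pos [ 0.514  -0.2232  0.0066] ang -2.35 F [ 0.78  0.82 -0.46] g 0.504
[[-0.59, 0.0, 0.0], [-0.59, 0.0, 0.0], [-0.59, 0.0, 0.0], [-0.59, 0.0, 0.0], [-0.59, 0.0, 0.0]] [np.float64(-0.0), np.float64(-0.0), np.float64(-0.0), np.float64(-0.0), np.float64(-0.0)]
```

Gripped: 0.504 × 87 mm = 44 mm. I lift, and then estimate the fixture pose from the top view.

>>> servo_tool(dp=[[-0.6,0,0],[-1,0,0],[-1,0,0],[-1,0,0],[-1,0,0]], yaw=[0,0,0,0,0])

```text
time: 5.75
position: [0.5139, -0.223, 0.1236]
tool_rot: [1.239, 1.189, -1.239]
ft_force: [0.1, -0.3, -1.1]
grip_width: 0.506
```

```bash
python3 - <<'E'
from look import *
c=np.array([[110,127],[365,97],[408,460],[155,490]])/6+np.array([215,120])
W=[ray_z('top',u-.5,v-.5,.012)[:2] for u,v in c]
print(np.round(W,4))
# fixture corners (x,y): TL(60,48) TR(60,-82) BR(-125,-82) BL(-125,48)
F=np.array([[60,48],[60,-82],[-125,-82],[-125,48]])/1000; W=np.array(W)
fc,wc=F.mean(0),W.mean(0);U,S,V=np.linalg.svd((F-fc).T@(W-wc));Rm=(U@V).T
print(np.degrees(np.arctan2(Rm[1,0],Rm[0,0])),'origin',wc-Rm@fc,'res',((F-fc)@Rm.T+wc-W).round(4).tolist())
s=look('w3'); 
plan([.60,-.16,.20],7)
E
```

```text
[[ 0.687   0.0256]
 [ 0.6996 -0.1019]
 [ 0.5174 -0.1192]
 [ 0.5052  0.0068]]
5.639332379845396 origin [ 0.63298537 -0.0270421 ] res [[0.001, 0.001], [0.0011, -0.0009], [-0.0007, -0.0017], [-0.0014, 0.0016]]
t 5.75 pos [ 0.5139 -0.223   0.1236] ang -2.34 F [ 0.13 -0.31 -1.12] g 0.5063552020063755
t 5.8 pos [ 0.5165 -0.2241  0.1281] ang -2.34 F [ 1.16 -0.57  1.81] g 0.504
[[-0.29, 0.32, -0.27], [-0.29, 0.33, -0.26], [-0.29, 0.33, -0.26], [-0.29, 0.34, -0.25], [-0.29, 0.34, -0.25]] [np.float64(-0.16), np.float64(-0.16), np.float64(-0.16), np.float64(-0.16), np.float64(-0.16)]
[[-0.29, 0.34, -0.24], [-0.29, 0.35, -0.24], [-0.29, 0.35, -0.23], [-0.29, 0.36, -0.23], [-0.29, 0.36, -0.22]] [np.float64(-0.16), np.float64(-0.16), np.float64(-0.16), np.float64(-0.16), np.float64(-0.16)]
```

View pics/w3.png

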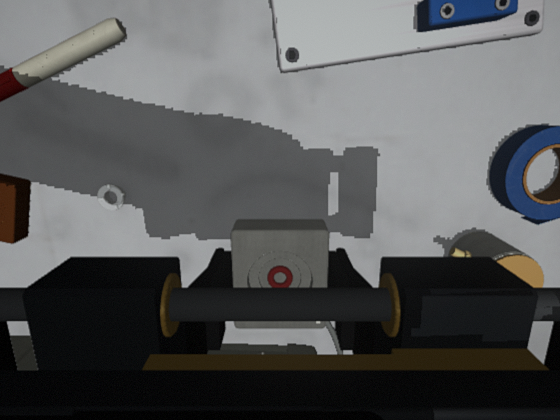

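Wrist view: the block is held squarely at (280,270). Next I look at the fixture from above.

```bash
python3 - <<'E'
from plan import *
plan([.60,-.10,.19],5.6)
E
```

```text
t 5.8 pos [ 0.5165 -0.2241  0.1281] ang -2.34 F [ 1.16 -0.57  1.81] g 0.504
[[-0.25, 0.31, -0.51], [-0.25, 0.32, -0.51], [-0.25, 0.33, -0.5], [-0.25, 0.33, -0.5], [-0.25, 0.34, -0.49]] [np.float64(-0.13), np.float64(-0.13), np.float64(-0.13), np.float64(-0.13), np.float64(-0.13)]
[[-0.25, 0.35, -0.49], [-0.25, 0.35, -0.48], [-0.25, 0.36, -0.48], [-0.25, 0.37, -0.47], [-0.25, 0.37, -0.47]] [np.float64(-0.13), np.float64(-0.13), np.float64(-0.13), np.float64(-0.13), np.float64(-0.13)]
```

>>> servo_tool(dp=[[-0.25,0.31,-0.51],[-0.25,0.32,-0.51],[-0.25,0.33,-0.5],[-0.25,0.33,-0.5],[-0.25,0.34,-0.49]], yaw=[-0.13,-0.13,-0.13,-0.13,-0.13])

```text
time: 6.3
position: [0.5562, -0.159, 0.1527]
tool_rot: [1.188, 1.224, -1.188]
ft_force: [0.2, -0.7, -1.2]
grip_width: 0.504
```

>>> servo_tool(dp=[[-0.25,0.35,-0.49],[-0.25,0.35,-0.48],[-0.25,0.36,-0.48],[-0.25,0.37,-0.47],[-0.25,0.37,-0.47]], yaw=[-0.13,-0.13,-0.13,-0.13,-0.13])

```text
time: 6.8
position: [0.598, -0.0979, 0.1845]
tool_rot: [1.138, 1.253, -1.138]
ft_force: [-0.7, -0.3, -1.3]
grip_width: 0.503
```

>>> servo_tool(dp=[[0,0,0],[0,0,0],[0,0,0],[0,0,0],[0,0,0]], yaw=[0,0,0,0,0])

```text
time: 7.3
position: [0.5969, -0.0997, 0.1838]
tool_rot: [1.139, 1.252, -1.14]
ft_force: [-0.8, -1.1, -1.4]
grip_width: 0.504
```

```bash
python3 look.py w4; python3 - <<'E'
from look import *
s,im,d=load('w4'); P=cloud('wrist',d,s)
i=np.where((P[...,2]>.008)&(P[...,2]<.016)); print(np.median(P[i][:,2]),len(i[0]))
vis=np.clip(P[...,2]/.05*255,0,255).astype(np.uint8); save(cv2.applyColorMap(vis,cv2.COLORMAP_JET),'w4z.png')
E
```

```text
t 7.3 pos [ 0.5969 -0.0997  0.1838] ang 5.37 F [-0.77 -1.11 -1.38] g 0.5039491961441765
0.012443965474190966 37194
```

View pics/w4.png

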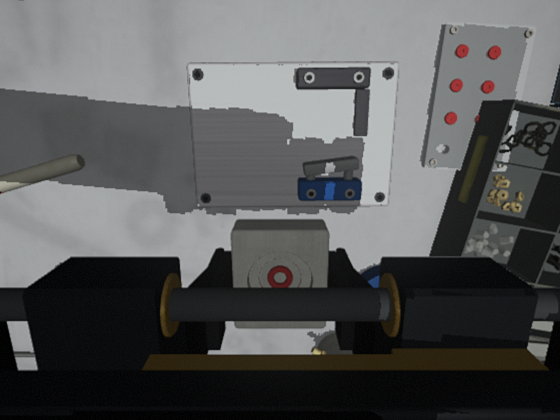

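View pics/w4z.png

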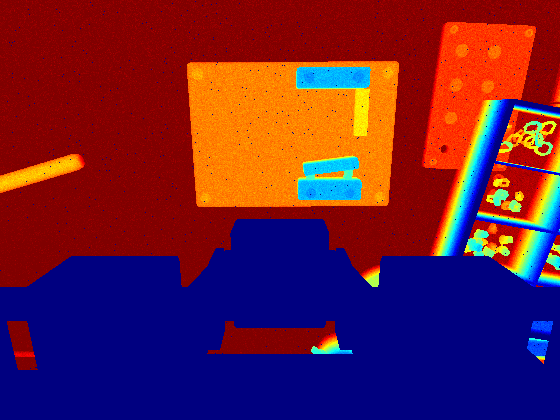

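The wrist view shows the whole plate: back stop at (333,78), lip at (361,110), pad at (330,167), jaw at (330,188). The pose comes from depth.

```bash
cat > fix.py <<'E'
from look import *
def fitfix(n,rect):
    s,im,d=load(n); P=cloud('wrist',d,s); u0,v0,u1,v1=rect
    m=np.zeros(d.shape,np.uint8); m[v0:v1,u0:u1]=1
    m=(m>0)&(P[...,2]>.0065)&(P[...,2]<.06)
    m=cv2.morphologyEx(m.astype(np.uint8),cv2.MORPH_CLOSE,np.ones((5,5)))
    n_,l,stt,_=cv2.connectedComponentsWithStats(m); k=1+np.argmax(stt[1:,4]); 
    c=max(cv2.findContours((l==k).astype(np.uint8),cv2.RETR_EXTERNAL,cv2.CHAIN_APPROX_NONE)[0],key=len)[:,0]
    C=np.array([ray_z('wrist',u,v,.012,s)[:2] for u,v in c])*1000
    r=cv2.minAreaRect(C.astype(np.float32)); box=cv2.boxPoints(r)
    # robust refine: fit lines to points near each side
    ctr=np.array(r[0]); print('minrect',r)
    a=np.radians(r[2]); 
    if r[1][0]<r[1][1]: a+=np.pi/2
    a=(a+np.pi/2)%np.pi-np.pi/2
    L=(C-ctr)@np.array([[np.cos(a),-np.sin(a)],[np.sin(a),np.cos(a)]])
    sides=[];
    for ax,h in ((0,92.5),(1,65)):
        for sg in (1,-1):
            k=(abs(L[:,ax]-sg*h)<6)&(abs(L[:,1-ax])<(65 if ax==0 else 92.5)-8)
            p=np.polyfit(L[k,1-ax],L[k,ax],1); sides.append(p); print(ax,sg,'n',k.sum(),'slope deg',np.degrees(p[0]).round(2),'off',p[1].round(2))
    da=np.mean([-sides[0][0],-sides[1][0],sides[2][0],sides[3][0]])
    cx=(sides[0][1]+sides[1][1])/2; cy=(sides[2][1]+sides[3][1])/2
    Rm=np.array([[np.cos(a),-np.sin(a)],[np.sin(a),np.cos(a)]])
    cw=ctr+Rm@np.array([cx,cy]); A=a+da; RA=np.array([[np.cos(A),-np.sin(A)],[np.sin(A),np.cos(A)]])
    o=cw-RA@np.array([-32.5,-17]); print('yaw',np.degrees(A),'origin',o/1000)
    return o/1000,A,P
def feats(P,o,A,zlo,zhi,box):
    RA=np.array([[np.cos(A),-np.sin(A)],[np.sin(A),np.cos(A)]])
    F=(P[...,:2]-o)@RA*1000; m=(P[...,2]>zlo)&(P[...,2]<zhi)&(F[...,0]>box[0])&(F[...,0]<box[1])&(F[...,1]>box[2])&(F[...,1]<box[3])
    q=np.c_[F[m],P[m][:,2]*1000]; print(box,'n',len(q),'pct1/99',np.percentile(q,[1,50,99],axis=0).round(1).tolist()); return q
if __name__=='__main__':
    o,A,P=fitfix('w4',(150,30,420,220))
    feats(P,o,A,.03,.04,(-50,50,10,48))   # stop
    feats(P,o,A,.0148,.02,(12,45,-15,20)) # lip
    q=feats(P,o,A,.025,.05,(-40,40,-55,-28)) # pad
    for x in range(-24,25,8):
        k=abs(q[:,0]-x)<2; 
        if k.sum(): print(x,k.sum(),np.percentile(q[k],98,axis=0).round(1))
    np.savez('fix.npz',o=o,A=A)
E
python3 fix.py
```

```text
minrect ((602.006103515625, -47.403785705566406), (183.77272033691406, 129.10963439941406), 5.677241802215576)
0 1 n 128 slope deg 0.05 off 91.44
0 -1 n 128 slope deg -0.04 off -91.46
1 1 n 196 slope deg -0.02 off 64.21
1 -1 n 177 slope deg 0.1 off -64.05
yaw 5.694656607064388 origin [ 0.6326414  -0.02718259]
(-50, 50, 10, 48) n 1523 pct1/99 [[-29.3, 24.8, 32.6], [-0.2, 32.4, 34.9], [28.9, 40.3, 37.6]]
(12, 45, -15, 20) n 588 pct1/99 [[21.9, -14.9, 15.0], [27.7, 3.2, 17.8], [33.9, 19.9, 19.5]]
(-40, 40, -55, -28) n 1089 pct1/99 [[-26.2, -54.9, 25.8], [0.7, -43.0, 33.5], [24.8, -33.4, 35.6]]
-24 38 [-22.3 -38.5  35.1]
-16 102 [-14.1 -37.6  35. ]
-8 85 [ -6.1 -36.6  35.4]
0 79 [  1.9 -35.6  35.2]
8 78 [  9.9 -34.6  35.4]
16 120 [ 17.9 -33.5  35.2]
24 48 [ 25.7 -33.4  35.7]
```

Fixture features match the text: stop face y = 24.8, lip x = 21.9. The pad sits about 2 mm further in than nominal, so I expect the wedge to bind near x ≈ -29 mm. Next is placing the block.

```bash
cat >> plan.py <<'E'
def F2W(x,y):
    z=np.load('fix.npz');o,A=z['o'],float(z['A']);c,s_=np.cos(A),np.sin(A)
    return o+np.array([c*x-s_*y,s_*x+c*y])/1000
def W2F(p):
    z=np.load('fix.npz');o,A=z['o'],float(z['A']);c,s_=np.cos(A),np.sin(A);d=(np.array(p)[:2]-o)*1000
    return np.array([c*d[0]+s_*d[1],-s_*d[0]+c*d[1]])
E
python3 - <<'E'
from plan import *
plan([*F2W(-1.2,-1.8),.07],5.7)
E
```

```text
t 7.35 pos [ 0.5969 -0.0995  0.1838] ang 5.39 F [-0.57  0.35 -1.18] g 0.504
[[0.46, 0.16, -0.27], [0.46, 0.16, -0.27], [0.46, 0.16, -0.27], [0.46, 0.16, -0.27], [0.46, 0.17, -0.27]] [np.float64(-0.01), np.float64(-0.01), np.float64(-0.01), np.float64(-0.01), np.float64(-0.01)]
[[0.46, 0.17, -0.27], [0.46, 0.17, -0.27], [0.46, 0.17, -0.27], [0.46, 0.17, -0.27], [0.46, 0.17, -0.27]] [np.float64(-0.01), np.float64(-0.01), np.float64(-0.01), np.float64(-0.01), np.float64(-0.01)]
```

>>> servo_tool(dp=[[0.46,0.16,-0.27],[0.46,0.16,-0.27],[0.46,0.16,-0.27],[0.46,0.16,-0.27],[0.46,0.17,-0.27]], yaw=[-0.01,-0.01,-0.01,-0.01,-0.01])

```text
time: 7.85
position: [0.6142, -0.0622, 0.125]
tool_rot: [1.134, 1.256, -1.135]
ft_force: [0.1, -0.8, -0.8]
grip_width: 0.501
```

>>> servo_tool(dp=[[0.46,0.17,-0.27],[0.46,0.17,-0.27],[0.46,0.17,-0.27],[0.46,0.17,-0.27],[0.46,0.17,-0.27]], yaw=[-0.01,-0.01,-0.01,-0.01,-0.01])

```text
time: 8.35
position: [0.6322, -0.027, 0.0681]
tool_rot: [1.131, 1.257, -1.131]
ft_force: [-0.3, 0.1, 0.1]
grip_width: 0.497
```

>>> servo_tool(dp=[[0,0,0],[0,0,0],[0,0,0],[0,0,0],[0,0,0]], yaw=[0,0,0,0,0])

```text
time: 8.85
position: [0.6322, -0.0281, 0.0696]
tool_rot: [1.132, 1.256, -1.131]
ft_force: [0.2, -0.3, -1.2]
grip_width: 0.502
```

```bash
python3 look.py w5; python3 - <<'E'
from plan import *
s=st();print(W2F(s['position']))
plan([*F2W(-1.2,-1.8),.025],5.7)
E
```

```text
t 8.85 pos [ 0.6322 -0.0281  0.0696] ang 6.01 F [ 0.17 -0.3  -1.25] g 0.5020756556140964
[-0.63398649 -0.79477843]
t 8.9 pos [ 0.6321 -0.028   0.0695] ang 6.01 F [-0.2   0.17 -1.09] g 0.498
[[0.36, -0.0, 0.01], [0.36, -0.0, 0.01], [0.36, -0.0, 0.01], [0.36, -0.0, 0.01], [0.36, -0.0, 0.01]] [np.float64(0.01), np.float64(0.01), np.float64(0.01), np.float64(0.01), np.float64(0.01)]
```

View pics/w5.png

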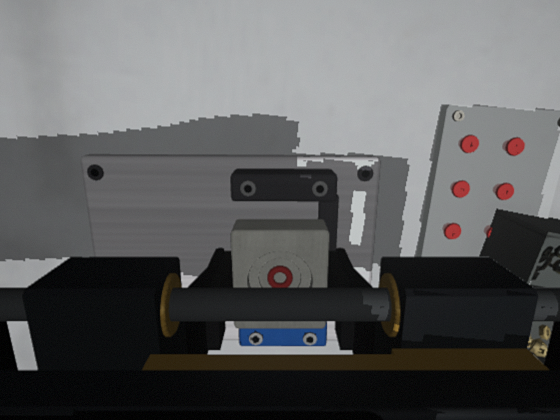

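>>> servo_tool(dp=[[0.36,-0.01,0.01],[0.36,0,0.02],[0.36,0,0.02],[0.36,0,0.01],[0.36,0,0.01]], yaw=[0.01,0.01,0.01,0.01,0.01])

```text
time: 9.4
position: [0.6315, -0.0294, 0.0228]
tool_rot: [1.135, 1.256, -1.136]
ft_force: [-0.4, 0.2, 0.1]
grip_width: 0.503
```

>>> servo_tool(dp=[[0.06,0,0],[0.06,0,0],[0.06,0,0],[0,0,0],[0,0,0]], yaw=[0,0,0,0,0])

```text
time: 9.9
position: [0.6321, -0.0293, 0.0199]
tool_rot: [1.135, 1.254, -1.135]
ft_force: [0.9, -0.5, -0.7]
grip_width: 0.5
```

```bash
python3 - <<'E'
from plan import *
s=st();print(W2F(s['position']))
plan([*F2W(-1.2,-1.8),.0187],5.7)
E
```

```text
[-0.77470306 -2.07355724]
t 9.9 pos [ 0.6321 -0.0293  0.0199] ang 5.75 F [ 0.85 -0.49 -0.69] g 0.5
[[0.01, -0.0, -0.0], [0.01, -0.0, -0.0], [0.01, -0.0, -0.0], [0.01, -0.0, -0.0], [0.01, -0.0, -0.0]] [np.float64(0.0), np.float64(0.0), np.float64(0.0), np.float64(0.0), np.float64(0.0)]
```

>>> servo_tool(dp=[[0.02,0,0],[0.02,0,0],[0.02,0,0],[0,0,0],[0,0,0]], yaw=[0,0,0,0,0])

```text
time: 10.4
position: [0.6319, -0.0294, 0.0186]
tool_rot: [1.135, 1.255, -1.135]
ft_force: [-2.7, 0.0, 4.6]
grip_width: 0.501
```

```bash
python3 - <<'E'
from plan import *
s=st();print(W2F(s['position']),s['position'],s['ft_force'])
E
```

```text
[-0.93316266 -2.12861923] [ 0.63192406 -0.0293933   0.01857121] [-2.65777080e+00  1.71638902e-04  4.55062100e+00]
```

>>> servo_tool(dp=[[0,0,0],[0,0,0],[0,0,0],[0,0,0],[0,0,0]], yaw=[0,0,0,0,0], fingers=0.72)

```text
time: 10.9
position: [0.6317, -0.0294, 0.0178]
tool_rot: [1.135, 1.255, -1.135]
ft_force: [0.4, 0.0, 0.1]
grip_width: 0.715
```

>>> servo_tool(dp=[[0,0,0],[0,0,0],[0,0,0],[0,0,0],[0,0,0]], yaw=[0,0,0,0,0])

```text
time: 11.4
position: [0.6318, -0.0294, 0.018]
tool_rot: [1.135, 1.255, -1.135]
ft_force: [-0.2, 0.1, -0.0]
grip_width: 0.719
```

>>> servo_tool(dp=[[-0.5,0,0],[-1,0,0],[-1,0,0],[-1,0,0],[-1,0,0]], yaw=[0,0,0,0,0])

```text
time: 11.9
position: [0.632, -0.0292, 0.1327]
tool_rot: [1.135, 1.254, -1.134]
ft_force: [0.2, 0.3, -0.4]
grip_width: 0.722
```

```bash
python3 look.py w6; python3 - <<'E'
from plan import *
plan([.612,-.11,.17],5.7)
E
```

```text
t 11.9 pos [ 0.632  -0.0292  0.1327] ang 5.76 F [ 0.21  0.3  -0.4 ] g 0.7219098449285274
t 11.95 pos [ 0.6347 -0.0291  0.1376] ang 5.75 F [2.15 0.54 2.35] g 0.72
[[-0.26, -0.25, 0.63], [-0.26, -0.25, 0.63], [-0.26, -0.25, 0.63], [-0.26, -0.25, 0.63], [-0.26, -0.24, 0.63]] [np.float64(0.0), np.float64(0.0), np.float64(0.0), np.float64(0.0), np.float64(0.0)]
```

View pics/w6.png

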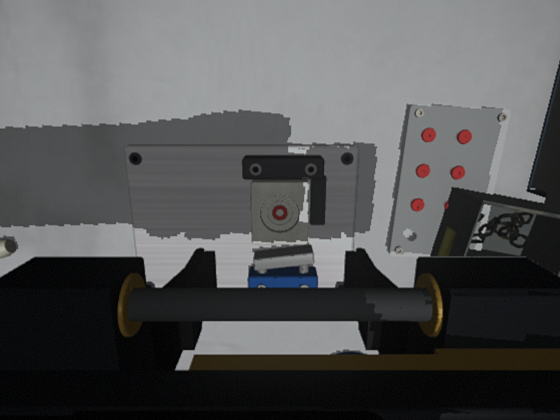

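The block sits in the seat at (281,212), against the lip at (317,200). I measure it here.

```bash
python3 - <<'E'
from fix import *
s,im,d=load('w6');P=cloud('wrist',d,s);z=np.load('fix.npz');o,A=z['o'],float(z['A'])
q=feats(P,o,A,.024,.036,(-35,35,-30,24))
r=cv2.minAreaRect(q[(q[:,2]>26)&(q[:,2]<33)][:,:2].astype(np.float32));print(r)
feats(P,o,A,.0145,.02,(24,45,-15,20));feats(P,o,A,.032,.04,(-50,50,15,48))
for x in (-18,-9,0,9,18):
    k=(abs(q[:,0]-x)<3); print(x,np.percentile(q[k],[2,50,98],axis=0)[:,1:].round(1).tolist())
# wedge from top
s,im,d=load('top0');P=cloud('top',d);hsv=cv2.cvtColor(im,cv2.COLOR_RGB2HSV)
m=(hsv[...,0]>5)&(hsv[...,0]<20)&(hsv[...,1]>150); m[:,:150]=0;m[:,230:]=0; v,u=np.where(m); print(len(u),u.min(),u.max(),v.min(),v.max())
W=np.array([ray_z('top',a,b,.024)[:2] for a,b in zip(u,v)]);print(cv2.minAreaRect((W*1000).astype(np.float32)))
E
```

```text
(-35, 35, -30, 24) n 3609 pct1/99 [[-24.0, -26.4, 24.3], [-2.6, -1.5, 30.2], [19.0, 22.5, 32.1]]
((-2.518087387084961, -2.300172805786133), (43.97938537597656, 49.965843200683594), 0.03206387907266617)
(24, 45, -15, 20) n 521 pct1/99 [[24.1, -14.3, 16.1], [28.9, 3.2, 17.7], [33.8, 19.4, 19.3]]
(-50, 50, 15, 48) n 1793 pct1/99 [[-29.3, 25.2, 32.3], [-0.4, 33.2, 34.8], [29.1, 40.7, 37.3]]
-18 [[-25.8, 25.4], [-1.3, 30.5], [22.3, 32.0]]
-9 [[-25.8, 24.2], [-1.6, 28.0], [22.3, 31.9]]
0 [[-25.8, 24.3], [-2.2, 27.8], [22.4, 31.8]]
9 [[-25.8, 25.2], [-0.9, 30.1], [22.4, 32.0]]
18 [[-25.8, 29.1], [-1.2, 30.6], [22.1, 32.0]]
97 174 186 205 231
((460.1405944824219, 185.24398803710938), (81.30950927734375, 12.963261604309082), 18.684690475463867)
```

```bash
python3 - <<'E'
from plan import *
print(st()['joint_positions'])
plan([.43,.177,.19],-70)
E
```

```text
[ 0.44127722  0.3884553  -0.55127858  1.58886644  0.21467895  1.2166696
 -0.04950153]
t 11.95 pos [ 0.6347 -0.0291  0.1376] ang 5.75 F [2.15 0.54 2.35] g 0.72
[[-0.14, -0.49, -0.6], [-0.14, -0.54, -0.56], [-0.14, -0.59, -0.51], [-0.14, -0.63, -0.45], [-0.14, -0.67, -0.4]] [np.float64(0.84), np.float64(0.84), np.float64(0.84), np.float64(0.84), np.float64(0.84)]
[[-0.14, -0.7, -0.34], [-0.14, -0.72, -0.27], [-0.14, -0.75, -0.21], [-0.14, -0.76, -0.14], [-0.14, -0.77, -0.07]] [np.float64(0.84), np.float64(0.84), np.float64(0.84), np.float64(0.84), np.float64(0.84)]
[[-0.14, -0.77, -0.01], [-0.14, -0.77, 0.06], [-0.14, -0.76, 0.13], [-0.14, -0.75, 0.2], [-0.14, -0.73, 0.26]] [np.float64(0.84), np.float64(0.84), np.float64(0.84), np.float64(0.84), np.float64(0.84)]
```

>>> servo_tool(dp=[[-0.2,-0.49,-0.6],[-0.2,-0.54,-0.56],[-0.2,-0.59,-0.51],[-0.14,-0.63,-0.45],[-0.14,-0.67,-0.4]], yaw=[0.84,0.84,0.84,0.84,0.84])

```text
time: 12.45
position: [0.5629, 0.0402, 0.1535]
tool_rot: [1.458, 1.026, -1.456]
ft_force: [-0.0, 0.2, 0.5]
grip_width: 0.72
```

>>> servo_tool(dp=[[-0.14,-0.7,-0.34],[-0.14,-0.72,-0.27],[-0.14,-0.75,-0.21],[-0.14,-0.76,-0.14],[-0.14,-0.77,-0.07]], yaw=[0.84,0.84,0.84,0.84,0.84])

```text
time: 12.95
position: [0.4944, 0.1089, 0.1709]
tool_rot: [1.759, 0.731, -1.757]
ft_force: [0.1, 0.9, -0.0]
grip_width: 0.72
```

>>> servo_tool(dp=[[-0.14,-0.77,-0.01],[-0.14,-0.77,0.06],[-0.14,-0.76,0.13],[-0.14,-0.75,0.2],[-0.14,-0.73,0.26]], yaw=[0.84,0.84,0.84,0.84,0.84])

```text
time: 13.45
position: [0.4262, 0.1773, 0.1883]
tool_rot: [2.033, 0.357, -2.031]
ft_force: [0.3, 0.8, 0.4]
grip_width: 0.72
```

>>> servo_tool(dp=[[0,0,0],[0,0,0],[0,0,0],[0,0,0],[0,0,0]], yaw=[0,0,0,0,0])

```text
time: 13.95
position: [0.4271, 0.1759, 0.1873]
tool_rot: [2.03, 0.36, -2.031]
ft_force: [1.3, 0.1, 0.3]
grip_width: 0.718
```

```bash
python3 look.py w7
```

```text
t 13.95 pos [0.4271 0.1759 0.1873] ang -69.89 F [1.33 0.09 0.27] g 0.7182786070852726
```

View pics/w7.png

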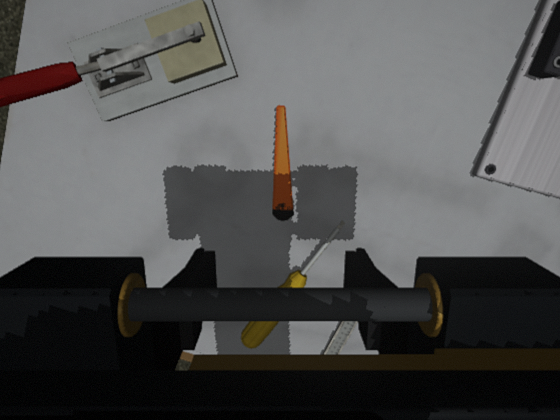

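Wedge in the wrist view: nose at (281,107), butt at (283,215), straight side on the left. Next I measure it.

```bash
cat > wedge.py <<'E'
from look import *
def wedgefit(n,rect,zlo=.019,zhi=.029,z0=0,flip=False):
    s,im,d=load(n);P=cloud('wrist',d,s);u0,v0,u1,v1=rect
    m=np.zeros(d.shape,bool);m[v0:v1,u0:u1]=1;m&=(P[...,2]>zlo)&(P[...,2]<zhi)
    q=P[m]*1000;print('n',len(q),'zmed',np.median(q[:,2]).round(1))
    c=q[:,:2].mean(0);w,V=np.linalg.eigh(np.cov(q[:,:2].T));ax=V[:,1]
    if ax[0]<0: ax=-ax
    for it in range(3):
        n_=np.array([-ax[1],ax[0]]);L=np.c_[(q[:,:2]-c)@ax,(q[:,:2]-c)@n_]
        lo,hi=np.percentile(L[:,0],[.3,99.7]);hi=L[:,0].max();lo=L[:,0].min()
        bs=np.arange(lo+14,hi-6,6);U=[];D=[]
        for b in bs:
            k=abs(L[:,0]-b)<4;U.append(np.percentile(L[k,1],97));D.append(np.percentile(L[k,1],3))
        pu=np.polyfit(bs,U,1);pd=np.polyfit(bs,D,1)
        t=np.arctan(pu[0]);ax=np.array([ax[0]*np.cos(t)-ax[1]*np.sin(t),ax[1]*np.cos(t)+ax[0]*np.sin(t)])
    mid=(lo+hi)/2; wd=np.polyval(pu,mid)-np.polyval(pd,mid)
    print('len',hi-lo,'slant slope',pd[0]-pu[0],'width mid',wd,'width ends',np.polyval(pu,[lo,hi])-np.polyval(pd,[lo,hi]))
    n_=np.array([-ax[1],ax[0]]);o=c+mid*ax+(np.polyval(pu,mid)-7.3-max(0,0))*n_
    o2=c+mid*ax+((np.polyval(pu,mid)+np.polyval(pd,mid))/2)*n_
    print('yaw',np.degrees(np.arctan2(ax[1],ax[0])),'origin',o,'centre-based',o2)
    return o,ax
if __name__=='__main__': wedgefit('w7',(250,90,320,235))
E
python3 wedge.py
```

```text
n 1747 zmed 24.7
len 104.14501338772529 slant slope 0.12165240343418064 width mid 13.47978359108258 width ends [19.81452918  7.145038  ]
yaw 17.615780708602284 origin [452.31458898 183.83257778] centre-based [452.14508208 184.36642102]
```

```bash
python3 - <<'E'
from plan import *
plan([.4335,.1769,.07],-72.4)
E
```

```text
t 14.0 pos [0.427  0.1761 0.1873] ang -69.88 F [ 0.7  -0.48  0.28] g 0.722
[[0.94, 0.01, -0.05], [0.94, 0.01, -0.05], [0.94, 0.01, -0.05], [0.94, 0.01, -0.05], [0.94, 0.01, -0.05]] [np.float64(0.08), np.float64(0.08), np.float64(0.08), np.float64(0.08), np.float64(0.08)]
```

>>> servo_tool(dp=[[0.94,0.01,-0.05],[0.94,0.01,-0.05],[0.94,0.01,-0.05],[0.94,0.01,-0.05],[0.94,0.01,-0.05]], yaw=[0.08,0.08,0.08,0.08,0.08])

```text
time: 14.5
position: [0.4333, 0.1772, 0.069]
tool_rot: [2.055, 0.32, -2.055]
ft_force: [0.3, -0.3, 0.0]
grip_width: 0.72
```

>>> servo_tool(dp=[[0,0,0],[0,0,0],[0,0,0],[0,0,0],[0,0,0]], yaw=[0,0,0,0,0])

```text
time: 15.0
position: [0.4338, 0.1776, 0.071]
tool_rot: [2.056, 0.32, -2.052]
ft_force: [-0.5, -0.5, -0.9]
grip_width: 0.719
```

```bash
python3 look.py w8; python3 - <<'E'
from plan import *
plan([.4335,.1769,.006],-72.4)
E
```

```text
t 15.0 pos [0.4338 0.1776 0.071 ] ang -72.25 F [-0.46 -0.5  -0.94] g 0.7192444650029134
t 15.05 pos [0.4336 0.1775 0.0708] ang -72.25 F [-0.43  0.32  0.36] g 0.719
[[0.52, 0.0, 0.0], [0.52, 0.0, 0.0], [0.52, 0.0, 0.0], [0.52, 0.0, 0.0], [0.52, 0.0, 0.0]] [np.float64(0.0), np.float64(0.0), np.float64(0.0), np.float64(0.0), np.float64(0.0)]
```

View pics/w8.png

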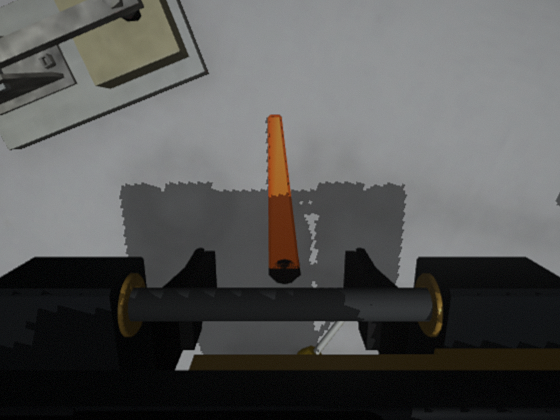

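>>> servo_tool(dp=[[0.52,0.01,0],[0.52,0,0],[0.52,0,0],[0.52,0,0],[0.52,0,0]], yaw=[0,0,0,0,0])

```text
time: 15.55
position: [0.4326, 0.1771, 0.0034]
tool_rot: [2.053, 0.321, -2.056]
ft_force: [-0.5, 0.2, -0.3]
grip_width: 0.718
```

>>> servo_tool(dp=[[0,0,0],[0,0,0],[0,0,0],[0,0,0],[0,0,0]], yaw=[0,0,0,0,0], fingers=0.3, grip_force=15)

```text
time: 16.05
position: [0.4336, 0.1773, 0.0055]
tool_rot: [2.056, 0.32, -2.053]
ft_force: [0.6, -0.5, 0.6]
grip_width: 0.359
```

>>> servo_tool(dp=[[0,0,0],[0,0,0],[0,0,0],[0,0,0],[0,0,0]], yaw=[0,0,0,0,0], fingers=0.1, grip_force=15)

```text
time: 16.55
position: [0.4333, 0.1771, 0.0052]
tool_rot: [2.055, 0.32, -2.054]
ft_force: [-1.0, 0.3, 4.0]
grip_width: 0.206
```

>>> servo_tool(dp=[[0,0,0],[0,0,0],[0,0,0],[0,0,0],[0,0,0]], yaw=[0,0,0,0,0])

```text
time: 17.05
position: [0.4333, 0.1772, 0.0052]
tool_rot: [2.054, 0.32, -2.054]
ft_force: [-0.3, -1.4, 5.5]
grip_width: 0.204
```

```bash
python3 look.py w9
```

```text
t 17.05 pos [0.4333 0.1772 0.0052] ang -72.25 F [-0.34 -1.41  5.51] g 0.20374294036524657
```

View pics/w9.png

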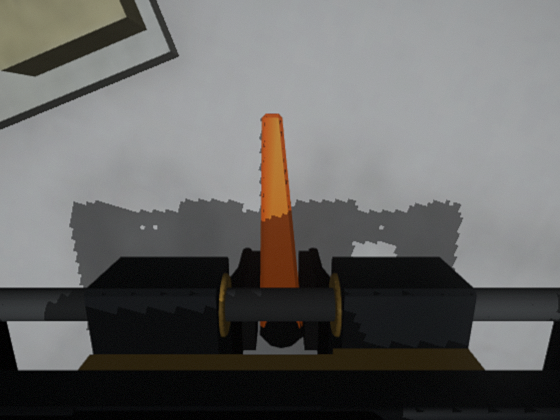

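>>> servo_tool(dp=[[-0.3,0,0],[-0.6,0,0],[-0.8,0,0],[-0.8,0,0],[-0.8,0,0]], yaw=[0,0,0,0,0])

```text
time: 17.6
position: [0.4327, 0.1772, 0.0881]
tool_rot: [2.054, 0.321, -2.055]
ft_force: [0.8, -0.2, -0.4]
grip_width: 0.203
```

>>> servo_tool(dp=[[0,0,0],[0,0,0],[0,0,0],[0,0,0],[0,0,0]], yaw=[0,0,0,0,0])

```text
time: 18.1
position: [0.4325, 0.177, 0.0867]
tool_rot: [2.053, 0.321, -2.056]
ft_force: [-1.3, -0.3, -0.6]
grip_width: 0.208
```

```bash
python3 look.py w10; python3 - <<'E'
from look import *
s,im,d=load('w10');P=cloud('wrist',d,s); T=T_tool(s)
C=np.linalg.inv(T)
Q=(P-T[:3,3])@T[:3,:3]*1000   # tool coords mm
m=np.zeros(d.shape,bool);m[80:300,240:320]=1
m&=(d>0)&(d<.26)&(abs(Q[...,1])<20)
# region by orange colour
hsv=cv2.cvtColor(im,cv2.COLOR_RGB2HSV);m&=(hsv[...,0]<20)&(hsv[...,1]>140)
q=Q[m]; print(len(q))
top=np.median(q[:,0]); print('x(tool) of top med',top)
k=abs(q[:,0]-top)<2.5;q=q[k]
for a in range(-75,0,6):
    kk=abs(q[:,2]-a)<2
    if kk.sum()>4: print(a,kk.sum(),'y lo/hi',np.percentile(q[kk,1],[3,97]).round(1),'x',np.median(q[kk,0]).round(1))
print('z min',np.percentile(q[:,2],[0,.5,2]))
E
```

```text
t 18.1 pos [0.4325 0.177  0.0867] ang -72.25 F [-1.28 -0.27 -0.59] g 0.20826563125513933
5103
x(tool) of top med -19.358353413019234
-69 223 y lo/hi [-7.3  0.4] x -19.2
-63 224 y lo/hi [-7.4  0.8] x -19.3
-57 248 y lo/hi [-7.5  1.2] x -19.3
-51 250 y lo/hi [-7.6  2. ] x -19.3
-45 268 y lo/hi [-7.8  2.5] x -19.4
-39 281 y lo/hi [-8.1  3.3] x -19.4
-33 281 y lo/hi [-8.1  3.8] x -19.3
-27 283 y lo/hi [-8.   4.2] x -19.4
-21 287 y lo/hi [-8.1  4.7] x -19.4
-15 304 y lo/hi [-8.6  5.6] x -19.4
-9 309 y lo/hi [-9.1  6.1] x -19.5
-3 326 y lo/hi [-9.2  6.6] x -19.5
z min [-71.95953987 -71.57233094 -69.92847073]
```

View pics/w10.png

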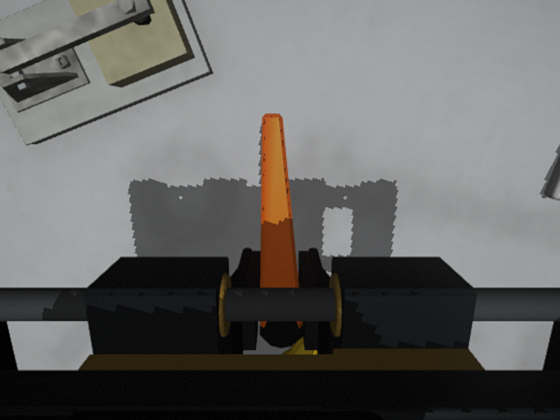

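The wedge is held flat, with its underside 4.6 mm below the TCP and turned about 1.6° to the pads. Compensated target: wedge origin at fixture (-80, -35), above the bed.

```bash
cat >> plan.py <<'E'
OFF=(-19.45,-2.36)
def wplan(xo,yo,z,ang=-82.65,**k):
    s=st();f=W2F(s['position']);print('wedge origin now',np.round(f-np.array(OFF),2)); plan([*F2W(xo+OFF[0],yo+OFF[1]),z],ang,**k)
E
python3 - <<'E'
from plan import *
wplan(-82,-35,.06)
E
```

```text
wedge origin now [-159.27  225.47]
t 18.15 pos [0.4327 0.1771 0.0868] ang -72.25 F [ 0.23  0.5  -0.35] g 0.206
[[0.07, 0.72, -0.06], [0.07, 0.72, -0.07], [0.07, 0.72, -0.07], [0.07, 0.72, -0.08], [0.07, 0.72, -0.09]] [np.float64(0.12), np.float64(0.12), np.float64(0.12), np.float64(0.12), np.float64(0.12)]
[[0.07, 0.72, -0.1], [0.07, 0.72, -0.11], [0.07, 0.71, -0.12], [0.07, 0.71, -0.13], [0.07, 0.71, -0.13]] [np.float64(0.12), np.float64(0.12), np.float64(0.12), np.float64(0.12), np.float64(0.12)]
[[0.07, 0.71, -0.14], [0.07, 0.71, -0.15], [0.07, 0.71, -0.16], [0.07, 0.7, -0.17], [0.07, 0.7, -0.18]] [np.float64(0.12), np.float64(0.12), np.float64(0.12), np.float64(0.12), np.float64(0.12)]
```

>>> servo_tool(dp=[[0,0.72,-0.06],[0,0.72,-0.07],[0,0.72,-0.07],[0,0.72,-0.08],[0,0.72,-0.09]], yaw=[0.12,0.12,0.12,0.12,0.12])

```text
time: 18.65
position: [0.468, 0.0911, 0.0875]
tool_rot: [2.091, 0.256, -2.091]
ft_force: [0.3, -0.1, -2.3]
grip_width: 0.21
```

>>> servo_tool(dp=[[0,0.72,-0.1],[0,0.72,-0.11],[0,0.71,-0.12],[0,0.71,-0.13],[0,0.71,-0.13]], yaw=[0.12,0.12,0.12,0.12,0.12])

```text
time: 19.15
position: [0.5019, 0.0082, 0.0875]
tool_rot: [2.125, 0.195, -2.126]
ft_force: [0.3, 0.0, -0.5]
grip_width: 0.207
```

>>> servo_tool(dp=[[0.2,0.71,-0.14],[0.2,0.71,-0.15],[0.2,0.71,-0.16],[0.2,0.7,-0.17],[0.2,0.7,-0.18]], yaw=[0.12,0.12,0.12,0.12,0.12])

```text
time: 19.65
position: [0.5354, -0.0758, 0.0618]
tool_rot: [2.159, 0.13, -2.16]
ft_force: [0.4, 0.1, 0.6]
grip_width: 0.2
```

>>> servo_tool(dp=[[0,0,0],[0,0,0],[0,0,0],[0,0,0],[0,0,0]], yaw=[0,0,0,0,0])

```text
time: 20.15
position: [0.5351, -0.0736, 0.0628]
tool_rot: [2.158, 0.132, -2.158]
ft_force: [0.3, 0.5, -0.3]
grip_width: 0.205
```

```bash
python3 look.py w11; cat > hand.py <<'E'
from fix import *
def hand(n,feat=True):
    s,im,d=load(n);P=cloud('wrist',d,s);T=T_tool(s);z=np.load('fix.npz');o,A=z['o'],float(z['A'])
    Q=(P-T[:3,3])@T[:3,:3]*1000
    hsv=cv2.cvtColor(im,cv2.COLOR_RGB2HSV);m=np.zeros(d.shape,bool);m[60:300,220:340]=1
    m&=(hsv[...,0]<20)&(hsv[...,1]>140)&(d>0)&(abs(Q[...,0]+19.4)<2.5)
    RA=np.array([[np.cos(A),-np.sin(A)],[np.sin(A),np.cos(A)]]);F=(P[m][:,:2]-o)@RA*1000
    xm=F[:,0].max();print('nose x',xm,'-> origin x',xm-52.5,'top z',np.median(P[m][:,2]).round(4))
    bs=np.arange(xm-64,xm-3,5);U=[];D=[]
    for b in bs:
        k=abs(F[:,0]-b)<2.5;U.append(F[k,1].max());D.append(F[k,1].min())
    pu=np.polyfit(bs,U,1);pd=np.polyfit(bs,D,1)
    print('straight edge y at nose/mid',np.polyval(pu,[xm,xm-52.5]).round(2),'slope deg',np.degrees(pu[0]).round(2),'slant at nose/mid',np.polyval(pd,[xm,xm-52.5]).round(2),'slope',pd[0].round(3))
    if feat:
        q=feats(P,o,A,.027,.033,(-30,30,-33,24)); 
        if len(q)>50: print('block',cv2.minAreaRect(q[:,:2].astype(np.float32)))
        print('stop/lip:');feats(P,o,A,.032,.04,(-50,50,23,48));feats(P,o,A,.0145,.02,(20,45,-15,20))
if __name__=='__main__':
    import sys; hand(sys.argv[1])
E
python3 hand.py w11; python3 -c "
from plan import *
wplan(-82,-35,.03)"
```

```text
t 20.15 pos [ 0.5351 -0.0736  0.0628] ang -82.97 F [ 0.26  0.52 -0.28] g 0.20495009827648084
nose x -29.877310943707027 -> origin x -82.37731094370703 top z 0.0822
straight edge y at nose/mid [-29.12 -25.91] slope deg -3.5 slant at nose/mid [-33.53 -44.71] slope 0.213
(-30, 30, -33, 24) n 7405 pct1/99 [[-23.8, -27.5, 27.1], [-0.3, -2.2, 30.7], [19.4, 21.5, 32.4]]
block ((-1.9453315734863281, -1.9317493438720703), (51.86771774291992, 44.293983459472656), 89.96849822998047)
stop/lip:
(-50, 50, 23, 48) n 3597 pct1/99 [[-29.0, 24.2, 32.3], [-2.9, 31.3, 34.9], [20.0, 39.7, 37.5]]
(20, 45, -15, 20) n 431 pct1/99 [[22.8, -14.9, 16.1], [24.4, 1.2, 17.8], [26.0, 19.4, 19.5]]
wedge origin now [-82.24 -34.38]
t 20.2 pos [ 0.5351 -0.0738  0.0628] ang -82.99 F [-0.04  0.55 -1.29] g 0.203
[[0.26, 0.0, -0.0], [0.26, 0.01, -0.0], [0.26, 0.01, -0.0], [0.26, 0.01, -0.0], [0.26, 0.01, -0.0]] [np.float64(-0.01), np.float64(-0.01), np.float64(-0.01), np.float64(-0.01), np.float64(-0.01)]
```

View pics/w11.png

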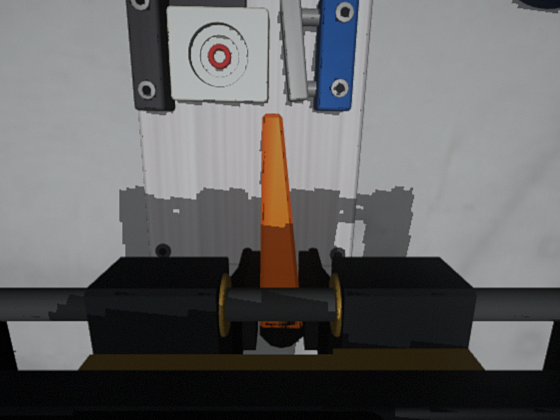

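```bash
sed -i 's/bs=np.arange(xm-64,xm-3,5)/bs=np.arange(xm-42,xm-4,4)/; s/U.append(F\[k,1\].max());D.append(F\[k,1\].min())/U.append(np.percentile(F[k,1],98));D.append(np.percentile(F[k,1],2))/' hand.py; python3 hand.py w11|head -2
```

```text
nose x -29.877310943707027 -> origin x -82.37731094370703 top z 0.0822
straight edge y at nose/mid [-28.03 -27.68] slope deg -0.38 slant at nose/mid [-35.   -41.55] slope 0.125
```

>>> servo_tool(dp=[[0.26,0,0],[0.26,0,0],[0.26,0,0],[0.26,0,0],[0.26,0,0]], yaw=[0,0,0,0,0])

```text
time: 20.7
position: [0.5348, -0.0744, 0.0292]
tool_rot: [2.158, 0.131, -2.16]
ft_force: [-0.9, -0.2, 0.0]
grip_width: 0.205
```

>>> servo_tool(dp=[[0,0,0],[0,0,0],[0,0,0],[0,0,0],[0,0,0]], yaw=[0,0,0,0,0])

```text
time: 21.2
position: [0.5353, -0.0745, 0.0303]
tool_rot: [2.159, 0.131, -2.158]
ft_force: [0.2, -0.9, -0.9]
grip_width: 0.206
```

```bash
python3 look.py w12; python3 hand.py w12;  python3 -c "
from plan import *
wplan(-82,-35,.018)"
```

```text
t 21.2 pos [ 0.5353 -0.0745  0.0303] ang -83.06 F [ 0.23 -0.87 -0.89] g 0.20581062348056067
nose x -29.730037709728546 -> origin x -82.23003770972855 top z 0.0497
straight edge y at nose/mid [-28.86 -28.72] slope deg -0.16 slant at nose/mid [-35.94 -42.42] slope 0.123
(-30, 30, -33, 24) n 9131 pct1/99 [[-23.8, -27.6, 27.1], [-5.2, -2.6, 30.7], [13.7, 21.6, 32.4]]
block ((-6.260128021240234, -1.990365982055664), (40.83135223388672, 52.63615798950195), 1.1731985807418823)
stop/lip:
(-50, 50, 23, 48) n 4392 pct1/99 [[-29.1, 24.1, 32.3], [-7.5, 31.3, 34.9], [11.8, 39.6, 37.2]]
wedge origin now [-82.1  -35.04]
t 21.25 pos [ 0.5353 -0.0745  0.0304] ang -83.05 F [-0.26 -0.3  -1.9 ] g 0.203
[[0.1, -0.0, -0.0], [0.1, -0.0, -0.0], [0.1, -0.0, -0.0], [0.1, -0.0, -0.0], [0.1, -0.0, -0.0]] [np.float64(-0.01), np.float64(-0.01), np.float64(-0.01), np.float64(-0.01), np.float64(-0.01)]Traceback (most recent call last):
  File "hand.py", line 19, in <module>
    import sys; hand(sys.argv[1])
                ~~~~^^^^^^^^^^^^^
  File "hand.py", line 17, in hand
    print('stop/lip:');feats(P,o,A,.032,
[... 332 characters left out ...]
                                                    ~~~~~~~~~~~~~^^^^^^^^^^^^^^^^^^^^
    return _quantile_unchecked(
        a, q, axis, out, overwrite_input, method, keepdims, weights)
    return _ureduce(a,
                    func=_quantile_ureduce_func,
    ...<5 lines>...
                    overwrite_input=overwrite_input,
                    method=method)
    r = func(a, **kwargs)
    result = _quantile(arr,
                       quantiles=q,
    ...<2 lines>...
                       out=out,
                       weights=wgt)
    slices_having_nans = np.isnan(arr[-1, ...])
                                  ~~~^^^^^^^^^
IndexError: index -1 is out of bounds for axis 0 with size 0
```

View pics/w12.png

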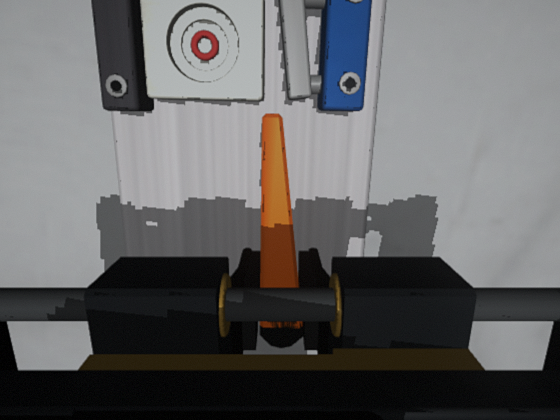

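>>> servo_tool(dp=[[0.1,0,0],[0.1,0,0],[0.1,0,0],[0.1,0,0],[0.1,0,0]], yaw=[0,0,0,0,0])

```text
time: 21.75
position: [0.535, -0.0744, 0.0172]
tool_rot: [2.159, 0.131, -2.159]
ft_force: [-0.2, -0.6, 5.6]
grip_width: 0.202
```

>>> servo_tool(dp=[[0.02,0,0],[0,0,0],[0.02,0,0],[0,0,0],[0,0,0]], yaw=[0,0,0,0,0])

```text
time: 22.25
position: [0.535, -0.0744, 0.0172]
tool_rot: [2.158, 0.131, -2.159]
ft_force: [-3.1, 1.4, 6.5]
grip_width: 0.202
```

```bash
python3 look.py w13; python3 hand.py w13 2>/dev/null;  python3 -c "
from plan import *
wplan(-66,-35,.0168)"
```

```text
t 22.25 pos [ 0.535  -0.0744  0.0172] ang -83.05 F [-3.11  1.43  6.52] g 0.20173942160052338
nose x -29.999098096860298 -> origin x -82.4990980968603 top z 0.0367
straight edge y at nose/mid [-28.82 -28.68] slope deg -0.15 slant at nose/mid [-35.79 -42.38] slope 0.126
(-30, 30, -33, 24) n 9481 pct1/99 [[-23.9, -27.7, 27.1], [-8.2, -2.3, 30.7], [10.1, 21.8, 32.4]]
block ((-7.9513092041015625, -1.9728965759277344), (37.65646743774414, 52.75212860107422), 1.2519097328186035)
stop/lip:
(-50, 50, 23, 48) n 4765 pct1/99 [[-29.2, 24.0, 32.4], [-9.5, 31.1, 34.9], [7.9, 39.6, 37.3]]
wedge origin now [-82.4  -34.99]
t 22.3 pos [ 0.535  -0.0745  0.0172] ang -83.06 F [-3.76  0.65  5.42] g 0.204
[[0.0, 0.0, -0.13], [0.0, 0.0, -0.13], [0.0, 0.0, -0.13], [0.0, 0.0, -0.13], [0.0, 0.0, -0.13]] [np.float64(-0.01), np.float64(-0.01), np.float64(-0.01), np.float64(-0.01), np.float64(-0.01)]
```

View pics/w13.png

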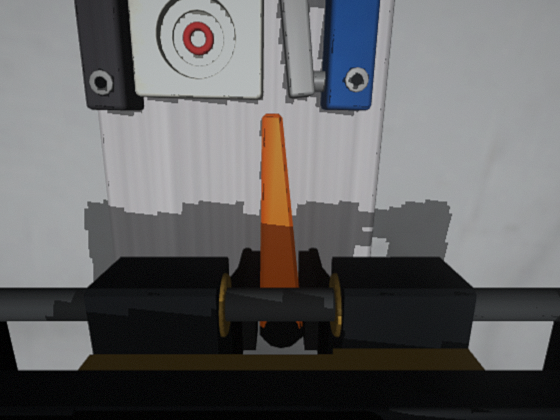

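On the bed. The nose (263–282, row 115) faces the opening between the block edge (263) and the pad (291). I slide in.

>>> servo_tool(dp=[[-0.04,0,-0.13],[0,0,-0.13],[0,0,-0.13],[0,0,-0.13],[0,0,-0.13]], yaw=[-0.01,-0.01,-0.01,-0.01,-0.01])

```text
time: 22.8
position: [0.5514, -0.0725, 0.0173]
tool_rot: [2.156, 0.137, -2.156]
ft_force: [-0.9, -0.1, -0.3]
grip_width: 0.205
```

>>> servo_tool(dp=[[0,0,0],[0,0,0],[0,0,0],[0,0,0],[0,0,0]], yaw=[0,0,0,0,0])

```text
time: 23.3
position: [0.5511, -0.0725, 0.0176]
tool_rot: [2.156, 0.136, -2.156]
ft_force: [-0.1, 0.5, -1.0]
grip_width: 0.205
```

```bash
python3 look.py w14; python3 hand.py w14 2>/dev/null|grep -v stop;  python3 -c "
from plan import *
wplan(-58,-34.5,.0168)"
```

```text
t 23.3 pos [ 0.5511 -0.0725  0.0176] ang -82.76 F [-0.05  0.48 -1.04] g 0.2047600934020181
nose x -13.797720148139836 -> origin x -66.29772014813983 top z 0.0369
straight edge y at nose/mid [-28.3  -28.11] slope deg -0.2 slant at nose/mid [-35.56 -41.83] slope 0.119
(-30, 30, -33, 24) n 11986 pct1/99 [[-23.6, -27.4, 27.1], [-0.0, -2.1, 30.7], [19.4, 21.7, 32.4]]
block ((-0.36562538146972656, -1.9421272277832031), (51.872371673583984, 51.823299407958984), 89.98224639892578)
(-50, 50, 23, 48) n 6422 pct1/99 [[-28.8, 24.1, 32.4], [-0.4, 31.1, 34.9], [23.7, 39.6, 37.6]]
(20, 45, -15, 20) n 1677 pct1/99 [[22.5, -14.7, 16.3], [26.1, 1.8, 17.9], [29.6, 19.6, 19.4]]
wedge origin now [-66.21 -34.65]
t 23.35 pos [ 0.5511 -0.0725  0.0176] ang -82.76 F [ 0.06 -0.51 -1.69] g 0.202
[[0.01, 0.0, -0.07], [0.01, 0.0, -0.07], [0.01, 0.0, -0.07], [0.01, 0.0, -0.07], [0.01, 0.0, -0.07]] [np.float64(-0.0), np.float64(-0.0), np.float64(-0.0), np.float64(-0.0), np.float64(-0.0)]
```

View pics/w14.png

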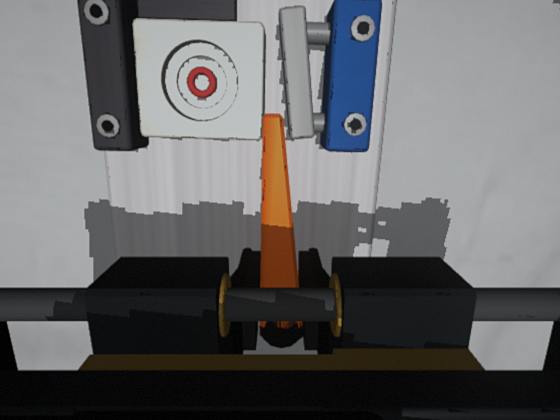

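The nose is in the gap with no contact force. I continue diagonally, nudging the block toward the stop.

```bash
python3 -c "
from plan import *
wplan(-54,-34.0,.0172)
wplan(-46,-33,.0172)"
```

```text
wedge origin now [-66.21 -34.65]
t 23.35 pos [ 0.5511 -0.0725  0.0176] ang -82.76 F [ 0.06 -0.51 -1.69] g 0.202
[[0.0, -0.0, -0.1], [0.0, -0.0, -0.1], [0.0, -0.0, -0.1], [0.0, -0.0, -0.1], [0.0, -0.0, -0.1]] [np.float64(-0.0), np.float64(-0.0), np.float64(-0.0), np.float64(-0.0), np.float64(-0.0)]
wedge origin now [-66.21 -34.65]
t 23.35 pos [ 0.5511 -0.0725  0.0176] ang -82.76 F [ 0.06 -0.51 -1.69] g 0.202
[[0.0, -0.01, -0.16], [0.0, -0.01, -0.16], [0.0, -0.01, -0.16], [0.0, -0.01, -0.16], [0.0, -0.01, -0.16]] [np.float64(-0.0), np.float64(-0.0), np.float64(-0.0), np.float64(-0.0), np.float64(-0.0)]
```

>>> servo_tool(dp=[[0,0,-0.1],[0,0,-0.1],[0,0,-0.1],[0,0,-0.1],[0,0,-0.1]], yaw=[0,0,0,0,0])

```text
time: 23.85
position: [0.5638, -0.0709, 0.0175]
tool_rot: [2.156, 0.136, -2.156]
ft_force: [-0.4, -0.4, 0.1]
grip_width: 0.205
```

>>> servo_tool(dp=[[0,-0.01,-0.06],[0,-0.01,-0.06],[0,-0.01,-0.06],[0,-0.01,-0.06],[0,0,0]], yaw=[0,0,0,0,0])

```text
time: 24.35
position: [0.5697, -0.0689, 0.0176]
tool_rot: [2.156, 0.137, -2.156]
ft_force: [1.1, -0.6, -0.6]
grip_width: 0.203
```

```bash
python3 look.py w15; python3 hand.py w15 2>/dev/null|grep -v stop;  python3 -c "
from plan import *
wplan(-42,-32.4,.0172)"
```

```text
t 24.35 pos [ 0.5697 -0.0689  0.0176] ang -82.74 F [ 1.13 -0.65 -0.62] g 0.20287679702325825
nose x 5.065876743781745 -> origin x -47.43412325621826 top z 0.0369
straight edge y at nose/mid [-26.68 -26.51] slope deg -0.18 slant at nose/mid [-33.87 -40.33] slope 0.123
(-30, 30, -33, 24) n 10770 pct1/99 [[-22.6, -25.7, 27.1], [0.9, -0.4, 30.7], [20.5, 23.2, 32.3]]
block ((0.8878879547119141, -1.1136112213134766), (53.42220687866211, 50.2203369140625), 0.006866204086691141)
(-50, 50, 23, 48) n 6413 pct1/99 [[-28.4, 24.1, 32.4], [2.9, 31.1, 34.9], [29.5, 39.6, 37.4]]
(20, 45, -15, 20) n 2637 pct1/99 [[22.4, -14.7, 15.0], [28.2, 2.5, 17.9], [34.3, 19.7, 19.5]]
wedge origin now [-47.38 -32.93]
t 24.4 pos [ 0.5696 -0.0689  0.0176] ang -82.74 F [ 0.47 -0.77 -2.1 ] g 0.206
[[0.0, -0.0, -0.04], [0.0, -0.0, -0.04], [0.0, -0.0, -0.04], [0.0, -0.0, -0.04], [0.0, -0.0, -0.04]] [np.float64(-0.0), np.float64(-0.0), np.float64(-0.0), np.float64(-0.0), np.float64(-0.0)]
```

View pics/w15.png

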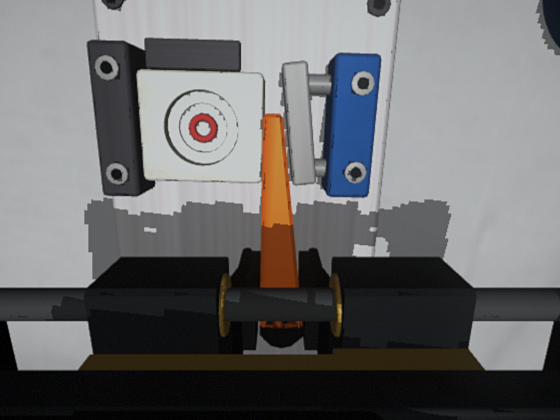

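>>> servo_tool(dp=[[0,-0.005,-0.05],[0,-0.005,-0.05],[0,-0.005,-0.05],[0,-0.005,-0.05],[0,0,0]], yaw=[0,0,0,0,0])

```text
time: 24.9
position: [0.5746, -0.068, 0.0176]
tool_rot: [2.156, 0.137, -2.156]
ft_force: [0.6, -0.5, -1.3]
grip_width: 0.202
```

>>> servo_tool(dp=[[0,0,0],[0,0,0],[0,0,0],[0,0,0],[0,0,0]], yaw=[0,0,0,0,0])

```text
time: 25.4
position: [0.5743, -0.068, 0.0176]
tool_rot: [2.156, 0.136, -2.156]
ft_force: [0.2, 0.9, -1.0]
grip_width: 0.203
```

```bash
python3 look.py w16; python3 hand.py w16 2>/dev/null|grep -v stop;  python3 -c "
from plan import *
wplan(-42,-32.4,.0172)"
```

```text
t 25.4 pos [ 0.5743 -0.068   0.0176] ang -82.75 F [ 0.21  0.95 -0.96] g 0.20279305155895855
nose x 9.765729792121823 -> origin x -42.734270207878176 top z 0.037
straight edge y at nose/mid [-26.04 -26.13] slope deg 0.1 slant at nose/mid [-33.44 -39.74] slope 0.12
(-30, 30, -33, 24) n 10381 pct1/99 [[-22.3, -25.1, 27.1], [1.0, 0.1, 30.7], [20.7, 23.5, 32.3]]
block ((1.2370243072509766, -0.8610095977783203), (49.716766357421875, 50.50432205200195), 89.98374938964844)
(-50, 50, 23, 48) n 6247 pct1/99 [[-28.5, 24.1, 32.4], [2.9, 31.2, 34.9], [29.5, 39.6, 37.4]]
(20, 45, -15, 20) n 2569 pct1/99 [[22.3, -14.6, 14.8], [28.3, 2.5, 17.9], [34.8, 19.5, 19.5]]
wedge origin now [-42.64 -32.48]
t 25.45 pos [ 0.5743 -0.068   0.0176] ang -82.76 F [ 0.69 -0.74  0.14] g 0.205
[[0.0, -0.0, -0.01], [0.0, -0.0, -0.01], [0.0, -0.0, -0.01], [0.0, -0.0, -0.01], [0.0, -0.0, -0.01]] [np.float64(-0.0), np.float64(-0.0), np.float64(-0.0), np.float64(-0.0), np.float64(-0.0)]
```

Next I lower slightly, release the wedge, lift and look.

>>> servo_tool(dp=[[0.02,0,0],[0,0,0],[0,0,0],[0,0,0],[0,0,0]], yaw=[0,0,0,0,0], fingers=0.42)

```text
time: 25.95
position: [0.5743, -0.0679, 0.0171]
tool_rot: [2.156, 0.137, -2.156]
ft_force: [0.4, 0.4, -0.9]
grip_width: 0.413
```

>>> servo_tool(dp=[[0,0,0],[-1,0,0],[-1,0,0.4],[-1,0,0.8],[0,0,1]], yaw=[0,0,0,0,0])

```text
time: 26.45
position: [0.5225, -0.0748, 0.0957]
tool_rot: [2.163, 0.136, -2.147]
ft_force: [-0.4, -0.1, -0.6]
grip_width: 0.421
```

>>> servo_tool(dp=[[0,0,0],[0,0,0],[0,0,0],[0,0,0],[0,0,0]], yaw=[0,0,0,0,0], fingers=0, grip_force=10)

```text
time: 26.95
position: [0.52, -0.0746, 0.0916]
tool_rot: [2.156, 0.138, -2.157]
ft_force: [0.2, -0.2, 1.0]
grip_width: 0.063
```

```bash
python3 look.py w17; python3 hand.py w17 2>/dev/null|grep -v stop;  python3 -c "
from plan import *
s=st();print(W2F(s['position']))
wplan(-42,-32.4,.0172)"
```

```text
t 26.95 pos [ 0.52   -0.0746  0.0916] ang -82.73 F [ 0.23 -0.18  0.99] g 0.06271657837787789
nose x -107.15398327003336 -> origin x -159.65398327003336 top z 0.1128
[-116.78455395  -36.03276913]
wedge origin now [-97.33 -33.67]
t 27.0 pos [ 0.52   -0.0746  0.0917] ang -82.73 F [-0.    0.24 -0.43] g 0.038
[[0.6, 0.0, -0.44], [0.6, 0.0, -0.44], [0.6, 0.0, -0.44], [0.6, 0.0, -0.44], [0.6, 0.0, -0.44]] [np.float64(-0.0), np.float64(-0.0), np.float64(-0.0), np.float64(-0.0), np.float64(-0.0)]
```

View pics/w17.png

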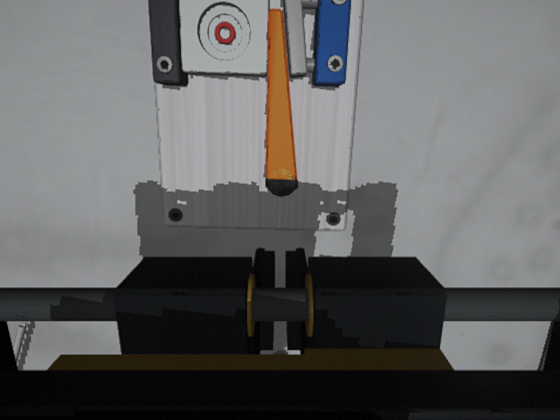

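The wedge stands in the gap, nose at (277,10), black butt at (282,187). I measure its pose.

```bash
cat > wmeas.py <<'E'
from fix import *
def wm(n):
    s,im,d=load(n);P=cloud('wrist',d,s);z=np.load('fix.npz');o,A=z['o'],float(z['A'])
    RA=np.array([[np.cos(A),-np.sin(A)],[np.sin(A),np.cos(A)]]);F=(P[...,:2]-o)@RA*1000
    m=(P[...,2]>.031)&(P[...,2]<.041)&(F[...,0]>-125)&(F[...,0]<-28)&(abs(F[...,1]+34)<22)
    f=F[m];lo=np.percentile(f[:,0],.5);print('n',m.sum(),'butt x',f[:,0].min(),lo,'->origin x',f[:,0].min()+52.5,'z',np.median(P[m][:,2]).round(4))
    bs=np.arange(lo+16,f[:,0].max()-3,5);U=[np.percentile(f[abs(f[:,0]-b)<2.5,1],97) for b in bs];D=[np.percentile(f[abs(f[:,0]-b)<2.5,1],3) for b in bs]
    pu=np.polyfit(bs,U,1);pd=np.polyfit(bs,D,1);xo=lo+52.5
    print('straight slope deg',np.degrees(pu[0]).round(2),'y at xo',np.polyval(pu,xo).round(2),'slant slope',pd[0].round(3),'butt centre y',(np.polyval(pu,lo+8)+np.polyval(pd,lo+8))/2)
    m=(P[...,2]>.027)&(P[...,2]<.033)&(abs(F[...,0])<35)&(F[...,1]>-30)&(F[...,1]<24);f=F[m]
    if m.sum()>100: print('block pct',np.percentile(f,[1,99],axis=0).round(1).tolist(),'top',np.median(P[m][:,2]).round(4))
    m=(P[...,2]>.032)&(P[...,2]<.04)&(abs(F[...,0])<35)&(F[...,1]>15);
    if m.sum()>100: print('stop',np.percentile(F[m],[1,99],axis=0).round(1).tolist())
if __name__=='__main__':
    import sys;wm(sys.argv[1])
E
python3 wmeas.py w17
```

```text
n 3038 butt x -94.0588422508322 -93.05350479453651 ->origin x -41.5588422508322 z 0.0367
straight slope deg 0.13 y at xo -25.89 slant slope 0.121 butt centre y -35.33183055477972
block pct [[-22.7, -25.1], [14.7, 23.5]] top 0.0307
stop [[-29.1, 18.9], [12.6, 39.8]]
```

```bash
python3 -c "
from plan import *
plan([*F2W(-115,-35.6),.019],-84.3)"
```

```text
t 27.0 pos [ 0.52   -0.0746  0.0917] ang -82.73 F [-0.    0.24 -0.43] g 0.038
[[0.58, -0.0, -0.01], [0.58, -0.0, -0.01], [0.58, -0.0, -0.01], [0.58, -0.0, -0.01], [0.58, -0.0, -0.01]] [np.float64(0.05), np.float64(0.05), np.float64(0.05), np.float64(0.05), np.float64(0.05)]
```

>>> servo_tool(dp=[[0.58,0,-0.01],[0.58,0,-0.01],[0.58,0,-0.01],[0.58,0,-0.01],[0.58,0,-0.01]], yaw=[0.05,0.05,0.05,0.05,0.05])

```text
time: 27.5
position: [0.5205, -0.0747, 0.0177]
tool_rot: [2.169, 0.109, -2.172]
ft_force: [-0.1, 0.6, -1.0]
grip_width: 0.005
```

>>> servo_tool(dp=[[0,0,0],[0,0,0],[0,0,0],[0,0,0],[0,0,0]], yaw=[0,0,0,0,0])

```text
time: 28.0
position: [0.5215, -0.0749, 0.0202]
tool_rot: [2.171, 0.108, -2.168]
ft_force: [-0.2, 0.3, -0.4]
grip_width: 0.008
```

```bash
python3 look.py w18;python3 wmeas.py w18; python3 -c "
from plan import *
s=st();print(W2F(s['position']))
plan([*F2W(-105,-35.6),.019],-84.3)"
```

```text
t 28.0 pos [ 0.5215 -0.0749  0.0202] ang -84.26 F [-0.2   0.31 -0.39] g 0.007790469045915867
n 6788 butt x -107.50827203119003 -107.02702142550861 ->origin x -55.00827203119003 z 0.0367
straight slope deg 0.71 y at xo -26.26 slant slope 0.103 butt centre y -36.21786898813741
block pct [[-23.0, -25.0], [-1.8, 23.6]] top 0.0307
stop [[-29.4, 19.6], [-3.1, 39.6]]
[-115.4409127   -36.42803661]
t 28.05 pos [ 0.5214 -0.0749  0.0201] ang -84.25 F [-0.89  0.35  0.38] g 0.006
[[0.01, -0.01, -0.08], [0.01, -0.01, -0.08], [0.01, -0.01, -0.08], [0.01, -0.01, -0.08], [0.01, -0.01, -0.08]] [np.float64(0.0), np.float64(0.0), np.float64(0.0), np.float64(0.0), np.float64(0.0)]
```

View pics/w18.png

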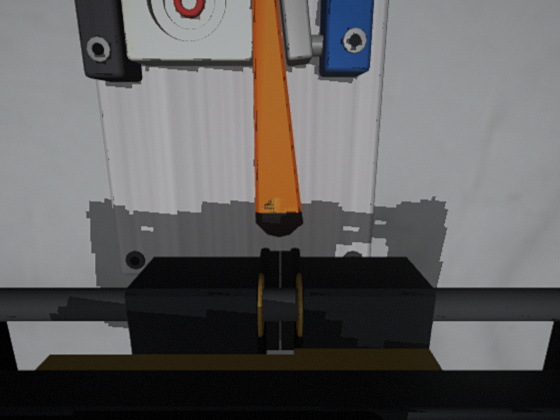

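Aligned: butt apex at (280,233), finger seam at 281. I approach and then push in small steps, watching force along the fixture x axis.

>>> servo_tool(dp=[[0,0,-0.08],[0,0,-0.08],[0,0,-0.08],[0,0,-0.08],[0,0,-0.08]], yaw=[0,0,0,0,0])

```text
time: 28.55
position: [0.5311, -0.0737, 0.0195]
tool_rot: [2.17, 0.109, -2.17]
ft_force: [0.4, 0.1, 0.8]
grip_width: 0.008
```

>>> servo_tool(dp=[[0,0,-0.06],[0,0,-0.06],[0,0,-0.06],[0,0,-0.06],[0,0,-0.04]], yaw=[0,0,0,0,0])

```text
time: 29.05
position: [0.538, -0.0731, 0.0195]
tool_rot: [2.17, 0.109, -2.17]
ft_force: [-0.4, -0.7, -0.3]
grip_width: 0.007
```

```bash
cat > push.py <<'E'
from plan import *
s=st();A=float(np.load('fix.npz')['A']);F=np.array(s['ft_force'])
print('t',round(s['time'],2),'tcpF',W2F(s['position']).round(2),'z',s['position'][2].round(4),'Fx_fix',(F[0]*np.cos(A)+F[1]*np.sin(A)).round(2),'Fy_fix',(-F[0]*np.sin(A)+F[1]*np.cos(A)).round(2),'Fz',F[2].round(2))
E
python3 push.py; python3 look.py w19
```

```text
t 29.05 tcpF [-98.76 -36.28] z 0.0195 Fx_fix -0.44 Fy_fix -0.63 Fz -0.34
t 29.05 pos [ 0.538  -0.0731  0.0195] ang -84.26 F [-0.37 -0.67 -0.34] g 0.007085851004881429
```

View pics/w19.png

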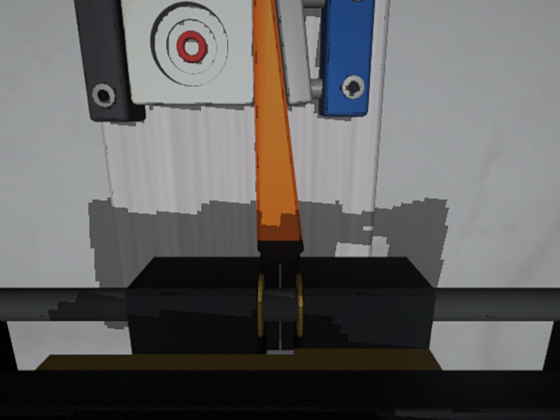

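>>> servo_tool(dp=[[0,0,-0.03],[0,0,-0.03],[0,0,-0.03],[0,0,-0.03],[0,0,-0.03]], yaw=[0,0,0,0,0])

```text
time: 29.6
position: [0.5416, -0.0727, 0.0195]
tool_rot: [2.17, 0.109, -2.17]
ft_force: [-1.1, -1.2, 0.9]
grip_width: 0.006
```

```bash
python3 push.py
```

```text
t 29.6 tcpF [-95.07 -36.26] z 0.0195 Fx_fix -1.23 Fy_fix -1.1 Fz 0.94
```

>>> servo_tool(dp=[[0,0,-0.02],[0,0,-0.02],[0,0,-0.02],[0,0,-0.02],[0,0,0]], yaw=[0,0,0,0,0])

```text
time: 30.1
position: [0.5431, -0.0725, 0.0194]
tool_rot: [2.169, 0.109, -2.171]
ft_force: [-3.5, 0.7, 0.5]
grip_width: 0.005
```

```bash
python3 push.py
```

```text
t 30.1 tcpF [-93.62 -36.18] z 0.0194 Fx_fix -3.38 Fy_fix 1.04 Fz 0.48
```

>>> servo_tool(dp=[[0,0,-0.02],[0,0,-0.02],[0,0,0],[0,0,0],[0,0,0]], yaw=[0,0,0,0,0])

```text
time: 30.6
position: [0.5437, -0.0725, 0.0192]
tool_rot: [2.168, 0.109, -2.172]
ft_force: [-4.9, 0.5, 1.4]
grip_width: 0.007
```

```bash
python3 push.py
```

```text
t 30.6 tcpF [-92.99 -36.23] z 0.0192 Fx_fix -4.83 Fy_fix 1.03 Fz 1.45
```

>>> servo_tool(dp=[[0,0,-0.02],[0,0,-0.02],[0,0,0],[0,0,0],[0,0,0]], yaw=[0,0,0,0,0])

```text
time: 31.1
position: [0.5442, -0.0725, 0.0191]
tool_rot: [2.167, 0.109, -2.173]
ft_force: [-5.8, -0.5, 2.1]
grip_width: 0.006
```

```bash
python3 push.py
```

```text
t 31.1 tcpF [-92.46 -36.29] z 0.0191 Fx_fix -5.83 Fy_fix 0.13 Fz 2.06
```

>>> servo_tool(dp=[[0,0,-0.02],[0,0,-0.02],[0,0,-0.02],[0,0,0],[0,0,0]], yaw=[0,0,0,0,0])

```text
time: 31.6
position: [0.5448, -0.0724, 0.0188]
tool_rot: [2.165, 0.109, -2.175]
ft_force: [-6.8, 0.1, 2.7]
grip_width: 0.012
```

```bash
python3 push.py
```

```text
t 31.6 tcpF [-91.9  -36.29] z 0.0188 Fx_fix -6.76 Fy_fix 0.76 Fz 2.69
```

>>> servo_tool(dp=[[0,0,-0.02],[0,0,-0.02],[0,0,-0.02],[0,0,0],[0,0,0]], yaw=[0,0,0,0,0])

```text
time: 32.1
position: [0.5453, -0.0724, 0.0185]
tool_rot: [2.163, 0.108, -2.177]
ft_force: [-9.0, -0.2, 3.4]
grip_width: 0.006
```

```bash
python3 push.py; python3 look.py w20; python3 wmeas.py w20
```

```text
t 32.1 tcpF [-91.36 -36.29] z 0.0185 Fx_fix -8.95 Fy_fix 0.71 Fz 3.4
t 32.1 pos [ 0.5453 -0.0724  0.0185] ang -84.27 F [-8.98 -0.19  3.4 ] g 0.006156271601620202
n 5355 butt x -83.32150337612909 -82.98974314460708 ->origin x -30.821503376129087 z 0.0367
straight slope deg 0.19 y at xo -26.3 slant slope 0.128 butt centre y -35.89901168088864
block pct [[-22.5, -25.0], [20.6, 23.6]] top 0.0307
stop [[-29.0, 18.8], [19.9, 39.5]]
```

View pics/w20.png

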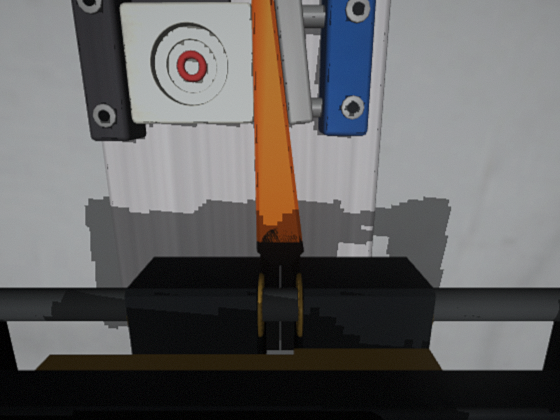

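The block is flush at the stop and the wedge is straight in the gap. I keep pushing.

>>> servo_tool(dp=[[0,0,-0.02],[0,0,-0.02],[0,0,-0.02],[0,0,0],[0,0,0]], yaw=[0,0,0,0,0])

```text
time: 32.65
position: [0.5458, -0.0723, 0.0182]
tool_rot: [2.16, 0.108, -2.18]
ft_force: [-11.4, -0.5, 5.6]
grip_width: 0.006
```

```bash
python3 push.py
```

```text
t 32.65 tcpF [-90.92 -36.28] z 0.0182 Fx_fix -11.35 Fy_fix 0.6 Fz 5.56
```

>>> servo_tool(dp=[[0,0,-0.02],[0,0,-0.02],[0,0,-0.02],[0,0,0],[0,0,0]], yaw=[0,0,0,0,0])

```text
time: 33.15
position: [0.5464, -0.0723, 0.0179]
tool_rot: [2.158, 0.108, -2.182]
ft_force: [-12.9, -0.6, 4.9]
grip_width: 0.005
```

```bash
python3 push.py
```

```text
t 33.15 tcpF [-90.3  -36.31] z 0.0179 Fx_fix -12.9 Fy_fix 0.68 Fz 4.89
```

>>> servo_tool(dp=[[0,0,-0.02],[0,0,-0.02],[0,0,0],[0,0,0],[0,0,0]], yaw=[0,0,0,0,0])

```text
time: 33.65
position: [0.5467, -0.0723, 0.0177]
tool_rot: [2.157, 0.108, -2.183]
ft_force: [-13.9, -1.0, 4.8]
grip_width: 0.008
```

```bash
python3 push.py
```

```text
t 33.65 tcpF [-89.98 -36.33] z 0.0177 Fx_fix -13.97 Fy_fix 0.34 Fz 4.75
```

>>> servo_tool(dp=[[0,0,-0.02],[0,0,-0.02],[0,0,0],[0,0,0],[0,0,0]], yaw=[0,0,0,0,0])

```text
time: 34.15
position: [0.5471, -0.0723, 0.0175]
tool_rot: [2.156, 0.108, -2.185]
ft_force: [-14.6, -0.6, 5.9]
grip_width: 0.01
```

```bash
python3 push.py
```

```text
t 34.15 tcpF [-89.61 -36.38] z 0.0175 Fx_fix -14.54 Fy_fix 0.87 Fz 5.87
```

>>> servo_tool(dp=[[0,0,-0.02],[0,0,0],[0,0,0],[0,0,0],[0,0,0]], yaw=[0,0,0,0,0])

```text
time: 34.65
position: [0.5471, -0.0723, 0.0174]
tool_rot: [2.154, 0.108, -2.186]
ft_force: [-16.2, -2.0, 5.8]
grip_width: 0.005
```

```bash
python3 push.py
```

```text
t 34.65 tcpF [-89.6  -36.36] z 0.0174 Fx_fix -16.27 Fy_fix -0.39 Fz 5.79
```

Push reached about 16 N, roughly 5 mm past binding. I back off straight and look.

>>> servo_tool(dp=[[0,0,0.1],[0,0,0.2],[0,0,0.3],[-0.3,0,0.5],[-1,0,0.5]], yaw=[0,0,0,0,0])

```text
time: 35.15
position: [0.5131, -0.0752, 0.0509]
tool_rot: [2.169, 0.11, -2.172]
ft_force: [0.4, -1.0, 1.5]
grip_width: 0.008
```

>>> servo_tool(dp=[[-1,0,0.3],[-1,0,0],[0,0,0],[0,0,0],[0,0,0]], yaw=[0,0,0,0,0])

```text
time: 35.65
position: [0.5066, -0.0761, 0.1014]
tool_rot: [2.17, 0.109, -2.17]
ft_force: [-0.4, -0.9, -0.9]
grip_width: 0.005
```

```bash
python3 push.py; python3 look.py w21; python3 wmeas.py w21
```

```text
t 35.65 tcpF [-130.26  -36.19] z 0.1014 Fx_fix -0.51 Fy_fix -0.89 Fz -0.89
t 35.65 pos [ 0.5066 -0.0761  0.1014] ang -84.25 F [-0.42 -0.94 -0.89] g 0.005493087509425983
n 2509 butt x -80.69094786535906 -80.01271124039123 ->origin x -28.190947865359064 z 0.0368
straight slope deg 0.76 y at xo -25.65 slant slope 0.128 butt centre y -35.60192289227519
block pct [[-22.8, -24.9], [4.6, 23.5]] top 0.0307
stop [[-29.4, 17.5], [3.4, 39.8]]
```

View pics/w21.png

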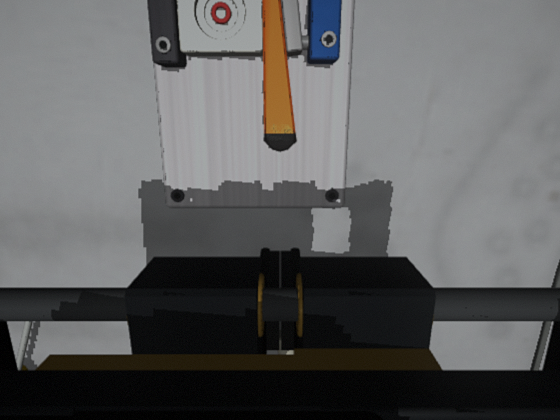

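The wedge stayed put, origin near x = -28, not sprung back. One last look at the whole fixture from higher up.

>>> servo_tool(dp=[[-1,0,-0.4],[-1,0,-0.4],[-1,0,-0.4],[0,0,-0.4],[0,0,-0.4]], yaw=[0,0,0,0,0])

```text
time: 36.2
position: [0.557, -0.0711, 0.1763]
tool_rot: [2.169, 0.109, -2.171]
ft_force: [0.1, -0.4, -0.3]
grip_width: 0.004
```

>>> servo_tool(dp=[[0,0,0],[0,0,0],[0,0,0],[0,0,0],[0,0,0]], yaw=[0,0,0,0,0])

```text
time: 36.7
position: [0.5562, -0.0713, 0.1769]
tool_rot: [2.17, 0.108, -2.17]
ft_force: [0.2, -0.2, -0.1]
grip_width: 0.004
```

```bash
python3 push.py; python3 look.py w22; python3 wmeas.py w22; python3 - <<'E'
from fix import *
s,im,d=load('w22');P=cloud('wrist',d,s);z=np.load('fix.npz');o,A=z['o'],float(z['A'])
q=feats(P,o,A,.0285,.033,(-28,22,-25.3,24.3)); print(cv2.minAreaRect(q[:,:2].astype(np.float32)))
feats(P,o,A,.0145,.0195,(20,45,-15,20))
E
```

```text
t 36.7 tcpF [-80.42 -36.34] z 0.1769 Fx_fix 0.18 Fy_fix -0.21 Fz -0.08
t 36.7 pos [ 0.5562 -0.0713  0.1769] ang -84.27 F [ 0.2  -0.19 -0.08] g 0.0035835206736276833
n 1219 butt x -80.77657263202849 -79.54607668755126 ->origin x -28.27657263202849 z 0.0367
straight slope deg -0.53 y at xo -26.22 slant slope 0.117 butt centre y -35.22933180231584
block pct [[-22.4, -24.6], [20.8, 23.5]] top 0.0307
stop [[-28.6, 19.6], [30.0, 40.1]]
(-28, 22, -25.3, 24.3) n 2302 pct1/99 [[-22.4, -24.7, 28.7], [0.1, -0.1, 30.8], [20.8, 23.9, 32.5]]
((-0.7935428619384766, -0.26500701904296875), (49.0633430480957, 43.440834045410156), 89.78284454345703)
(20, 45, -15, 20) n 661 pct1/99 [[22.7, -14.5, 14.8], [28.9, 2.2, 17.9], [38.1, 19.7, 19.4]]
```

View pics/w22.png

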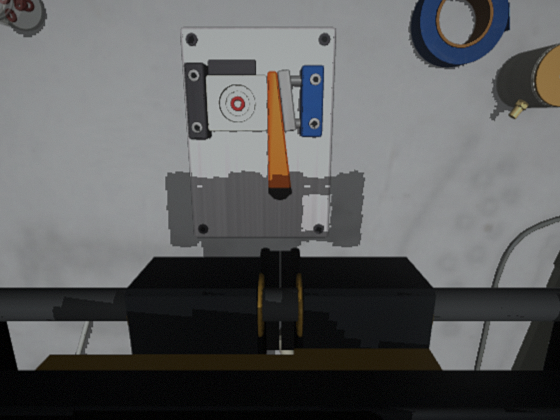

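The whole fixture is in view. The block at (238,103) is against the stop at (196,100) and close to the lip (231,67). The wedge, from (271,72) to (280,190), stands straight between block and pad. The robot touches nothing, so I hand in.

```bash
python3 -c "
from bench import ctrl
print(ctrl.close_job())"
```

```text
the job is handed in; nothing more can be done
None
```

I seated the aluminium block, slid the wedge in nose first, and pushed it on its black end with closed fingers until it held by itself. The job was handed in at about 37 s. No verdict is reported, so these are my own checks.

| Last check | Measured | Needed |
|---|---|---|
| Block position in fixture (x, y) | about -0.8, -0.3 mm | x -5 to 2, y -2 to 2 mm |
| Block turn from fixture axis | about 0.2° | under 3.4° |
| Block top height | 30.7 mm (bed 12 + block 18), so it lies flat | flat on the bed |
| Wedge origin x | about -28 mm, same before and after the arm moved away | -47 to 35 mm |
| Wedge line with fixture | within about 0.8° | under 4.6° |
| Last push before backing off | about 16 N, roughly 5 mm past where it bound | 14 to 18 N, never over 20 N |

- **Not measured:** I could not measure the squeeze that stays on the block. That it is above 5 N and under 20 N rests on the 16 N push and on the wedge not springing back.
- **Bystanders:** I never worked near the bottle, tape roll or jar. I took no before-and-after measurement of where they stand.
- **Disagreements:**
  - The wedge's sideways position in the gripper differed by about 0.8 mm between two estimates.
  - The pad stood about 2 mm nearer the block than nominal. That predicted binding near x = -29 mm; the push force began to rise a few millimetres sooner.

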